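# Stow the cue handles in the saddle drawer

## Task

Pull the cabinet's drawer fully out and lay each of the three loose cue handles level in a saddle row of its own, resting in both V-notches with its rubber collars clear of them; put every wooden joint protector that is on the bench (one to three) into the pocket at the end of the row that holds the handle of the same thickness. Then push the drawer fully shut with everything still in place, and leave the other things on the bench where they are.

Things in the scene. Friction and masses are not known exactly. Their poses are not given: they have to be found in the camera images.
- drawer (a joint): how far the drawer of the fixed low pine cabinet (280 mm deep, 272 wide, 90 high; its front faces the robot within 0.08 rad) is pulled out, m: 0 shut, 0.230 fully out. About 2.5 N of friction; stays where left. Front panel 66 mm high, its inner face 49 mm before row0; other walls 30 mm above the drawer floor. Fully out, row2 is 57 mm before the cabinet top.
- handle (a point): middle of the drawer's horizontal brass bar handle, 100 mm long along y and about 10 mm thick, 61 mm above the bench (29 mm below the cabinet's top), 35 mm in front of the drawer face. Axes (the drawer's): x points into the cabinet, y along the bar, z up. The drawer opens along -x and shuts along +x.
- row0 (a point): front one of the drawer's three saddle rows; the others lie 62 and 124 mm farther along +x. Bottom of the 90-degree V, midway between the row's two V-saddles, which stand 35 mm either side along y, 8 mm thick, 37 wide. 24 mm above the bench, 7 above the drawer floor. x points into the cabinet, y along the row, z up. A round part of radius r rests with its axis 1.41 r above this.
- pocket0 (a point): floor centre of the pocket at the -y end of row0, 118 mm from that row's middle; the pockets of the other rows lie 62 and 124 mm farther along +x. Each is 57 mm along x and 54 along y, bounded by strips 8 mm high and the drawer side. 17 mm above the bench. Axes as row0's.
- rod_thick: the thick cue handle: a round dark wooden part 36 mm in diameter and 130 mm long with brass bands, and at each end an octagonal black rubber collar 10 mm long and 40 mm across its flats. Origin at its centre, x along its length. Lying on the bench its axis is 20 mm up.
- rod_medium: the medium cue handle: a round dark wooden part 28 mm in diameter and 137 mm long with brass bands, and at each end an octagonal black rubber collar 10 mm long and 32 mm across its flats. Origin at its centre, x along its length. Lying on the bench its axis is 16 mm up.
- rod_thin: the thin cue handle: a round dark wooden part 20 mm in diameter and 144 mm long with brass bands, and at each end an octagonal black rubber collar 10 mm long and 24 mm across its flats. Origin at its centre, x along its length. Lying on the bench its axis is 12 mm up.
- cap_thick: the thick joint protector, which belongs to the thick handle: a dark wooden stub of the same diameter, 36 mm, 40 mm tall, with an octagonal black rubber foot 8 mm high and 40 mm across. Origin at its centre, 20 mm above its underside; z along its length. May be absent.
- cap_medium: the medium joint protector, which belongs to the medium handle: a dark wooden stub of the same diameter, 28 mm, 40 mm tall, with an octagonal black rubber foot 8 mm high and 32 mm across. Origin at its centre, 20 mm above its underside; z along its length. May be absent.
- cap_thin: the thin joint protector, which belongs to the thin handle: a dark wooden stub of the same diameter, 20 mm, 40 mm tall, with an octagonal black rubber foot 8 mm high and 24 mm across. Origin at its centre, 20 mm above its underside; z along its length. May be absent.
- trimmer: brass tip trimmer, 26 mm round, 42 tall, loose on the bench; not part of the job. Origin under its centre.
- ferrule0: ivory plastic ferrule, 14 mm round, 24 tall, loose on the bench; not part of the job. Origin under its centre.
- ferrule1: ivory plastic ferrule, 14 mm round, 24 tall, loose on the bench; not part of the job. Origin under its centre.
- burnisher: red hardwood burnisher, 24 x 85 x 20 mm, loose on the bench; not part of the job. Origin under its centre.
- scuffer: round steel scuffer pad, 52 mm, 14 high, loose on the bench; not part of the job. Origin under its centre.
- chalk: cube of chalk, 22 mm, loose on the bench; not part of the job. Origin under its centre.
- glue: glue bottle, 36 mm round, 85 tall, loose on the bench; not part of the job. Origin under its centre.
Not all that is in view belongs to the job. What is shaped like the rod_thin but purple is not meant. Leave any purple look-alike of the cap_thick alone.

How it is judged:
On the way, in this order (a step that is already met when the one before it is completed fails the run):
1. the drawer is pulled fully out (200 mm or more) (value of joint drawer above 0.2 m), for 0.2 s.
2. with the drawer still out, every handle lies level in a row of its own and every protector is in the pocket of its own handle's row (((x of rod_thick in the frame of row0 between -0.005 and 0.005 m and y of rod_thick in the frame of row0 between -0.012 and 0.012 m and z of rod_thick in the frame of row0 between 0.0215 and 0.0295 m and angle between the x axis of rod_thick and the y axis of row0, either way round below 0.06 rad and x of cap_thick in the frame of pocket0 between -0.022 and 0.022 m and y of cap_thick in the frame of pocket0 between -0.022 and 0.022 m and z of cap_thick in the frame of pocket0 below 0.027 m) or (x of rod_thick in the frame of row0 between 0.057 and 0.067 m and y of rod_thick in the frame of row0 between -0.012 and 0.012 m and z of rod_thick in the frame of row0 between 0.0215 and 0.0295 m and angle between the x axis of rod_thick and the y axis of row0, either way round below 0.06 rad and x of cap_thick in the frame of pocket0 between 0.04 and 0.084 m and y of cap_thick in the frame of pocket0 between -0.022 and 0.022 m and z of cap_thick in the frame of pocket0 below 0.027 m) or (x of rod_thick in the frame of row0 between 0.119 and 0.129 m and y of rod_thick in the frame of row0 between -0.012 and 0.012 m and z of rod_thick in the frame of row0 between 0.0215 and 0.0295 m and angle between the x axis of rod_thick and the y axis of row0, either way round below 0.06 rad and x of cap_thick in the frame of pocket0 between 0.102 and 0.146 m and y of cap_thick in the frame of pocket0 between -0.022 and 0.022 m and z of cap_thick in the frame of pocket0 below 0.027 m)) and ((x of rod_medium in the frame of row0 between -0.005 and 0.005 m and y of rod_medium in the frame of row0 between -0.012 and 0.012 m and z of rod_medium in the frame of row0 between 0.0158 and 0.0238 m and angle between the x axis of rod_medium and the y axis of row0, either way round below 0.06 rad and x of cap_medium in the frame of pocket0 between -0.022 and 0.022 m and y of cap_medium in the frame of pocket0 between -0.022 and 0.022 m and z of cap_medium in the frame of pocket0 below 0.027 m) or (x of rod_medium in the frame of row0 between 0.057 and 0.067 m and y of rod_medium in the frame of row0 between -0.012 and 0.012 m and z of rod_medium in the frame of row0 between 0.0158 and 0.0238 m and angle between the x axis of rod_medium and the y axis of row0, either way round below 0.06 rad and x of cap_medium in the frame of pocket0 between 0.04 and 0.084 m and y of cap_medium in the frame of pocket0 between -0.022 and 0.022 m and z of cap_medium in the frame of pocket0 below 0.027 m) or (x of rod_medium in the frame of row0 between 0.119 and 0.129 m and y of rod_medium in the frame of row0 between -0.012 and 0.012 m and z of rod_medium in the frame of row0 between 0.0158 and 0.0238 m and angle between the x axis of rod_medium and the y axis of row0, either way round below 0.06 rad and x of cap_medium in the frame of pocket0 between 0.102 and 0.146 m and y of cap_medium in the frame of pocket0 between -0.022 and 0.022 m and z of cap_medium in the frame of pocket0 below 0.027 m)) and ((x of rod_thin in the frame of row0 between -0.005 and 0.005 m and y of rod_thin in the frame of row0 between -0.012 and 0.012 m and z of rod_thin in the frame of row0 between 0.0101 and 0.0181 m and angle between the x axis of rod_thin and the y axis of row0, either way round below 0.06 rad and x of cap_thin in the frame of pocket0 between -0.022 and 0.022 m and y of cap_thin in the frame of pocket0 between -0.022 and 0.022 m and z of cap_thin in the frame of pocket0 below 0.027 m) or (x of rod_thin in the frame of row0 between 0.057 and 0.067 m and y of rod_thin in the frame of row0 between -0.012 and 0.012 m and z of rod_thin in the frame of row0 between 0.0101 and 0.0181 m and angle between the x axis of rod_thin and the y axis of row0, either way round below 0.06 rad and x of cap_thin in the frame of pocket0 between 0.04 and 0.084 m and y of cap_thin in the frame of pocket0 between -0.022 and 0.022 m and z of cap_thin in the frame of pocket0 below 0.027 m) or (x of rod_thin in the frame of row0 between 0.119 and 0.129 m and y of rod_thin in the frame of row0 between -0.012 and 0.012 m and z of rod_thin in the frame of row0 between 0.0101 and 0.0181 m and angle between the x axis of rod_thin and the y axis of row0, either way round below 0.06 rad and x of cap_thin in the frame of pocket0 between 0.102 and 0.146 m and y of cap_thin in the frame of pocket0 between -0.022 and 0.022 m and z of cap_thin in the frame of pocket0 below 0.027 m)) and value of joint drawer above 0.15 m), for 0.3 s.
At the end, for the whole second after the job is handed in: Drawer shut to 8 mm; each handle at rest in a row of its own (centre within 5 mm across, 12 mm along, 4 mm in height; axis within 0.06 rad); each protector present in the pocket of its handle's row, centre within 22 mm of the pocket's and under 27 mm above its floor (((x of rod_thick in the frame of row0 between -0.005 and 0.005 m and y of rod_thick in the frame of row0 between -0.012 and 0.012 m and z of rod_thick in the frame of row0 between 0.0215 and 0.0295 m and angle between the x axis of rod_thick and the y axis of row0, either way round below 0.06 rad and x of cap_thick in the frame of pocket0 between -0.022 and 0.022 m and y of cap_thick in the frame of pocket0 between -0.022 and 0.022 m and z of cap_thick in the frame of pocket0 below 0.027 m) or (x of rod_thick in the frame of row0 between 0.057 and 0.067 m and y of rod_thick in the frame of row0 between -0.012 and 0.012 m and z of rod_thick in the frame of row0 between 0.0215 and 0.0295 m and angle between the x axis of rod_thick and the y axis of row0, either way round below 0.06 rad and x of cap_thick in the frame of pocket0 between 0.04 and 0.084 m and y of cap_thick in the frame of pocket0 between -0.022 and 0.022 m and z of cap_thick in the frame of pocket0 below 0.027 m) or (x of rod_thick in the frame of row0 between 0.119 and 0.129 m and y of rod_thick in the frame of row0 between -0.012 and 0.012 m and z of rod_thick in the frame of row0 between 0.0215 and 0.0295 m and angle between the x axis of rod_thick and the y axis of row0, either way round below 0.06 rad and x of cap_thick in the frame of pocket0 between 0.102 and 0.146 m and y of cap_thick in the frame of pocket0 between -0.022 and 0.022 m and z of cap_thick in the frame of pocket0 below 0.027 m)) and ((x of rod_medium in the frame of row0 between -0.005 and 0.005 m and y of rod_medium in the frame of row0 between -0.012 and 0.012 m and z of rod_medium in the frame of row0 between 0.0158 and 0.0238 m and angle between the x axis of rod_medium and the y axis of row0, either way round below 0.06 rad and x of cap_medium in the frame of pocket0 between -0.022 and 0.022 m and y of cap_medium in the frame of pocket0 between -0.022 and 0.022 m and z of cap_medium in the frame of pocket0 below 0.027 m) or (x of rod_medium in the frame of row0 between 0.057 and 0.067 m and y of rod_medium in the frame of row0 between -0.012 and 0.012 m and z of rod_medium in the frame of row0 between 0.0158 and 0.0238 m and angle between the x axis of rod_medium and the y axis of row0, either way round below 0.06 rad and x of cap_medium in the frame of pocket0 between 0.04 and 0.084 m and y of cap_medium in the frame of pocket0 between -0.022 and 0.022 m and z of cap_medium in the frame of pocket0 below 0.027 m) or (x of rod_medium in the frame of row0 between 0.119 and 0.129 m and y of rod_medium in the frame of row0 between -0.012 and 0.012 m and z of rod_medium in the frame of row0 between 0.0158 and 0.0238 m and angle between the x axis of rod_medium and the y axis of row0, either way round below 0.06 rad and x of cap_medium in the frame of pocket0 between 0.102 and 0.146 m and y of cap_medium in the frame of pocket0 between -0.022 and 0.022 m and z of cap_medium in the frame of pocket0 below 0.027 m)) and ((x of rod_thin in the frame of row0 between -0.005 and 0.005 m and y of rod_thin in the frame of row0 between -0.012 and 0.012 m and z of rod_thin in the frame of row0 between 0.0101 and 0.0181 m and angle between the x axis of rod_thin and the y axis of row0, either way round below 0.06 rad and x of cap_thin in the frame of pocket0 between -0.022 and 0.022 m and y of cap_thin in the frame of pocket0 between -0.022 and 0.022 m and z of cap_thin in the frame of pocket0 below 0.027 m) or (x of rod_thin in the frame of row0 between 0.057 and 0.067 m and y of rod_thin in the frame of row0 between -0.012 and 0.012 m and z of rod_thin in the frame of row0 between 0.0101 and 0.0181 m and angle between the x axis of rod_thin and the y axis of row0, either way round below 0.06 rad and x of cap_thin in the frame of pocket0 between 0.04 and 0.084 m and y of cap_thin in the frame of pocket0 between -0.022 and 0.022 m and z of cap_thin in the frame of pocket0 below 0.027 m) or (x of rod_thin in the frame of row0 between 0.119 and 0.129 m and y of rod_thin in the frame of row0 between -0.012 and 0.012 m and z of rod_thin in the frame of row0 between 0.0101 and 0.0181 m and angle between the x axis of rod_thin and the y axis of row0, either way round below 0.06 rad and x of cap_thin in the frame of pocket0 between 0.102 and 0.146 m and y of cap_thin in the frame of pocket0 between -0.022 and 0.022 m and z of cap_thin in the frame of pocket0 below 0.027 m)) and linear speed of each of rod_thick, rod_medium, rod_thin, cap_thick, cap_medium, cap_thin below 0.02 m/s and value of joint drawer below 0.008 m); the robot touches nothing.
It fails at once if a bystander (tool, ferrule, chalk, bottle) is shifted more than 60 mm (distance of any of trimmer, ferrule0, ferrule1, burnisher, scuffer, chalk, glue from where it was at the start of the episode above 0.06 m).
Of cap_thick, cap_medium, cap_thin only 1 to 3 are there at a start; the rules pass over those that are not, and their reading is None.
At some moment in a run one of rod_thick, rod_medium, rod_thin, cap_thick, cap_medium, cap_thin may be knocked a few centimetres aside while the robot is not near it.
Once in a run the grip may slacken for a moment while it holds something.
It also fails if it takes over 210 s, if anything falls off the work surface, if the arm or the gripper's body presses on something with over 40 N, if the wrist force passes 120 N, or if a joint passes its speed limit or range.

## Robot

A 6-joint arm with a two-finger parallel gripper is mounted at the origin on the work surface. World frame = base frame: x ahead of the robot, y to its left, z up, the work surface at z = 0. Lengths are in m, angles in rad, forces in N, time in s.
With the tool pointing down it reaches from about 0.275 to 0.825 m from the base axis. Payload 4.9 kg.
Tool frame: the origin (TCP) lies midway between the tips of the shut fingers; the grasp point (between the pads) lies robot.hold_point_z behind it (robot.hold_point_z is the distance from the TCP to the grasp point, in m); z points along the fingers, y is the line along which they close (so a half turn about z gives the same grasp; the last joint's range is limited). The gripper opens to 85 mm and grips with 20 to 120 N. Pads are 22 mm wide; open, the fingers measure 114 mm over their backs; the gripper's body (76 mm by 85 mm) begins 54 mm behind the grasp point. The pads swing forward as they close: fully open they stand 13 mm farther back than shut.
Start: joints at [1.056, 0.326, -0.193, 1.052, 0, 1.437], TCP at [0.204, 0.511, 0.231] pointing down, gripper open.
Joint ranges: [-2.65, 2.65], [-0.97, 1.79], [-1.3, 1.35], [-1.93, 2.1], [-1.47, 1.37], [-3.14, 3.14]. Speed limits (rad/s): [2.57, 2.57, 3.14, 3.14, 3.14, 3.14].

## Interface

Orientations are given as [roll, pitch, yaw] about the fixed x, y, z axes, in that order (R = Rz(yaw) Ry(pitch) Rx(roll)).
In Python, from workcell import robot gives the robot as it stands.
- The arm moves only by the shell command python3 -m pendant 'ROWS' [FORCE]. ROWS is JSON, a list of rows, each an object of numbers: "hand": the opening, from 0 (shut) to 1 (fully open); "tx", "ty", "tz": the shift along the tool's x, y, z normalised to -1 to 1, where 1 is 0.025 m; "ax", "ay", "az": the turn, a rotation vector about the tool's x, y, z normalised to -1 to 1, where 1 is 0.08 rad. A call has 1 to 20 rows; each row shifts and turns the commanded pose from where the row before left it, along the tool's axes as they then stand; what a row does not reach is not made up. A row lasts 1/12 s, in which the tool goes at most 41.7 mm and 7.16 degrees, less where a joint would pass 70% of its speed; a pose out of reach is approached as far as the arm can. A call with a number of a shift or a turn outside -1 to 1 is refused whole. A call with a gripper value outside its range is refused whole. The fingers move at their own pace and stop on an object; FORCE is the grip in N (left out, the last holds). Time passes only in rows, so rows that do not move let the fingers close. It gives the time, the measured TCP pose, the force, the opening and the grip force at its end, in the units of the state.
- robot.get_obs(): the state, without advancing time (a new reading comes with each control period).
- robot.snapshot(name): name is "scene" or "top" or "wrist"; returns the picture (384x512x3 uint8, red, green, blue); there is no depth.
- robot.camera_params(name): a dict with "camera_matrix" (3x3 intrinsics, pixels), "R" (3x3) and "t" (3): a world point X has camera coordinates R X + t. Camera axes: x right, y down, z forward; pixel columns grow to the right and rows downward; lengths in m; the calibration is good to about 2 mm. A picture is of the moment at which its call begins: read the wrist's pose just before it. camera_params takes no time and is no camera call; for the wrist camera it gives the pose at the moment of the call.
- robot.finish_job(): hands the job in; it is judged then, once.
The state is a dict: "clock": time; "qpos": joint angles; "qvel": joint speeds; "effort": joint torques, N m; "tcp_pos": TCP position; "orientation": TCP orientation; "ft_force": force on the tool from outside, world axes, zero at the start; "moment": the same for the moment, N m; "opening": finger opening in m; "grip_force": force on a finger pad.
Only numpy, scipy, OpenCV 4.12 (cv2) and the standard library are available. Lean on these libraries where they do the work, as an engineer would, in place of code of your own. Each camera call takes 0.05 s, during which the arm holds its last target. There are 200 camera calls.

## Working session

There is one attempt and no reset: what is moved stays moved. The work goes in short steps, Python scripts to look and compute and a shell command to move; the robot and the scene stay as the last step left them, time stands still between calls to the robot, and variables do not carry over. Pictures are saved under pics/ and viewed, at most 14 in all, crops included, and the job is handed in when it is done.

```bash
ls; mkdir -p pics
cat > h.py <<'E'
from workcell import robot
import numpy as np, cv2
from scipy.spatial.transform import Rotation as Ro
def snap(n,f=None):
    p=robot.camera_params(n); im=robot.snapshot(n)
    if f: cv2.imwrite('pics/'+f,cv2.cvtColor(im,cv2.COLOR_RGB2BGR))
    return im,p
def ray(p,uv,z):
    K,R,t=map(np.array,(p['camera_matrix'],p['R'],p['t']))
    c=-R.T@t; d=R.T@np.linalg.inv(K)@np.array([uv[0],uv[1],1.]); return c+d*(z-c[2])/d[2]
def proj(p,X):
    K,R,t=map(np.array,(p['camera_matrix'],p['R'],p['t'])); q=K@(R@np.array(X)+t); return q[:2]/q[2]
E
python3 - <<'E'
from h import *
a,p=snap('top','top0.png'); b,q=snap('scene','scene0.png')
print(robot.get_obs(),robot.hold_point_z)
for c in (p,q): print(c, -np.array(c['R']).T@np.array(c['t']))
E
```

```text
pics
{'clock': 0.1, 'qpos': array([ 1.05579772e+00,  3.26876510e-01, -1.93471241e-01,  1.05202046e+00,
        1.81350544e-05,  1.43657309e+00]), 'qvel': array([ 4.86092280e-04,  7.29334042e-05,  1.34683822e-03, -1.69131675e-07,
        1.29360474e-03, -5.18226999e-04]), 'effort': array([ 5.96286409e-04, -4.44237614e+01,  2.63038337e+01,  7.89299986e-03,
       -8.56600559e-05,  2.61668532e-06]), 'tcp_pos': array([0.2041388 , 0.51015026, 0.23058128]), 'orientation': array([-3.14003733e+00, -2.28322276e-04,  2.76081709e+00]), 'ft_force': array([ 0.0624091 , -0.00241059, -0.20137568]), 'moment': array([-0.02234607,  0.02975019,  0.02900797]), 'grip_force': 0.0, 'opening': 0.08526859192933982} 0.0187
{'camera_matrix': array([[383.04032361,   0.        , 256.51411698],
       [  0.        , 383.04032361, 190.87680817],
       [  0.        ,   0.        ,   1.        ]]), 'R': array([[-0.01507993, -0.99977485, -0.01492808],
       [-0.99710884,  0.01614839, -0.07425093],
       [ 0.07447528,  0.01376522, -0.99712785]]), 't': array([0.07986294, 0.56095791, 1.18494001])} [0.47229168 0.05447543 1.22438054]
{'camera_matrix': array([[348.76984134,   0.        , 258.3540999 ],
       [  0.        , 348.76984134, 193.98106932],
       [  0.        ,   0.        ,   1.        ]]), 'R': array([[-0.5360053 ,  0.84397542,  0.02009518],
       [ 0.546134  ,  0.36480252, -0.75409335],
       [-0.64376702, -0.39322337, -0.65645975]]), 't': array([ 0.24736646, -0.28516193,  1.44682511])} [1.21974464 0.46418202 0.72977287]
```

View pics/top0.png

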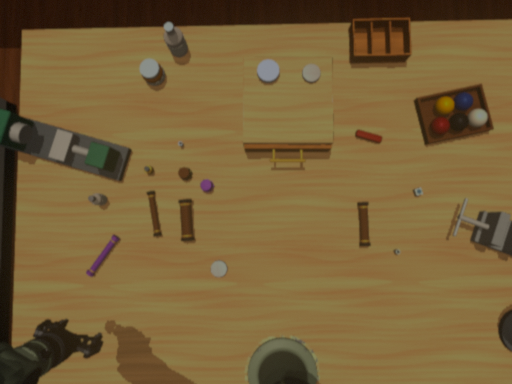

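View pics/scene0.png

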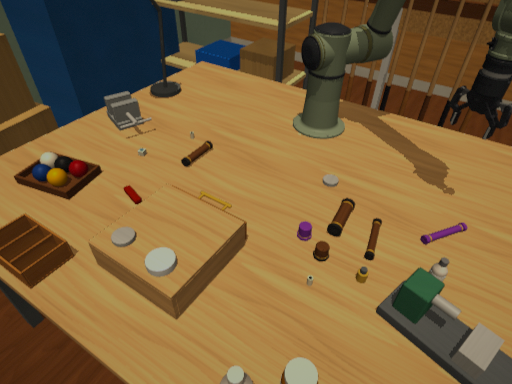

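The top view shows the cabinet at columns 243–333 with its bar at (288,162). The thin rod is at (154,214), thick at (186,220) and medium at (364,224). A brown cap is at (185,174), and there are purple look-alikes at (103,255) and (207,186). I'll enlarge the left cluster to identify the cap and the brassy item at (150,171).

Run:
```python
from h import *
a=cv2.imread('pics/top0.png'); b=cv2.imread('pics/scene0.png')
x=cv2.resize(a[130:290,80:240],None,fx=3.7,fy=3.7,interpolation=cv2.INTER_CUBIC)[:592]
cv2.imwrite('pics/c0.png',np.hstack([x,cv2.resize(b[215:290,290:380],None,fx=2.2,fy=2.2,interpolation=cv2.INTER_CUBIC)[:, :198].copy() if 0 else x[:, :0]]))
# masks
hsv=cv2.cvtColor(a,cv2.COLOR_BGR2HSV)
p=robot.camera_params('top')
for n,m in dict(dark=(hsv[...,2]<100)).items():
    c,l,s,ce=cv2.connectedComponentsWithStats(m.astype(np.uint8))
    for i in range(1,c):
        if 25<s[i,4]<1500: print(n,s[i],ce[i].round(1),ray(p,ce[i],.016).round(3))
for uv in [(243,150),(333,150),(243,57),(333,57),(288,160)]: print(uv, ray(p,uv,.09 if uv[0]!=288 else .061).round(3))
for uv in [(272,160),(303,160)]: print(hsv[uv[1]-8:uv[1]+10,uv[0]].tolist())
```

```text
dark [143  65  23  22 243] [156.5  78.3] [0.934 0.39  0.016]
dark [259  76  20   8  52] [268.4  80.7] [0.919 0.027 0.016]
dark [355 132  25  12  74] [366.6 138.8] [ 0.723 -0.282  0.016]
dark [288 143  33   2  66] [304.  143.5] [ 0.711 -0.082  0.016]
dark [245 148  28   5 138] [258.5 150. ] [0.693 0.063 0.016]
dark [275 148  26   5 124] [287.1 150. ] [ 0.692 -0.028  0.016]
dark [302 148  29   5 132] [315.5 150. ] [ 0.69  -0.119  0.016]
dark [145 167   9   8  49] [149.3 170.6] [0.633 0.412 0.016]
dark [179 168  14  13 143] [185.3 173.8] [0.621 0.297 0.016]
dark [204 182  10  11  49] [209.6 188.4] [0.573 0.22  0.016]
dark [147 191  15  46 293] [154.2 213.7] [0.495 0.396 0.016]
dark [ 89 194  19  12 125] [ 99.6 200. ] [0.541 0.57  0.016]
dark [179 199  16  43 488] [186.7 220.2] [0.473 0.293 0.016]
dark [357 202  14  45 402] [363.1 224. ] [ 0.453 -0.261  0.016]
dark [477 211   8  11  54] [480.2 215.6] [ 0.474 -0.626  0.016]
dark [470 212  42  48 979] [492.1 235.6] [ 0.411 -0.659  0.016]
dark [ 87 235  33  41 252] [103.5 256. ] [0.365 0.555 0.016]
dark [498 308  14  44 456] [505.6 328.8] [
[... 183 characters left out ...]
0) [ 0.676 -0.16   0.09 ]
(243, 57) [0.967 0.105 0.09 ]
(333, 57) [ 0.961 -0.169  0.09 ]
(288, 160) [ 0.652 -0.027  0.061]
[[20, 169, 110], [20, 168, 114], [20, 166, 115], [20, 168, 114], [20, 166, 115], [20, 167, 116], [21, 171, 121], [21, 179, 131], [21, 181, 135], [20, 175, 128], [19, 151, 130], [19, 140, 137], [20, 139, 138], [20, 132, 139], [21, 130, 135], [19, 138, 124], [17, 145, 114], [17, 148, 114]]
[[18, 164, 101], [16, 158, 113], [17, 159, 114], [17, 162, 112], [17, 162, 110], [17, 161, 109], [18, 171, 112], [20, 184, 126], [21, 184, 133], [20, 177, 127], [19, 154, 126], [19, 142, 131], [19, 138, 133], [19, 139, 132], [19, 140, 129], [18, 146, 119], [17, 151, 110], [17, 149, 111]]
```

View pics/c0.png

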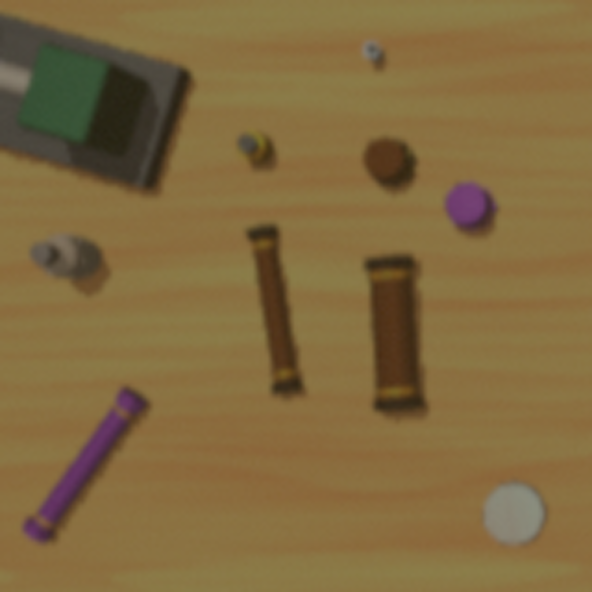

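The single protector is about 13 px across, roughly 40 mm, so it is cap_thick, and the brass item with the grey top is the trimmer. Next I'll measure the bar and set up the move helper.

```bash
cat >> h.py <<'E'
def go(x,y,z,yaw):
    "print the turn first, then the shift in the tool axes after that turn, in row units"
    o=robot.get_obs(); R=Ro.from_euler('xyz',o['orientation'])
    Rt=Ro.from_euler('xyz',[np.pi,0,yaw])
    a=(R.inv()*Rt).as_rotvec()/.08
    d=Rt.inv().apply(np.array([x,y,z])-o['tcp_pos'])/.025
    print('tcp',o['tcp_pos'].round(4),'rpy',o['orientation'].round(3),'turn',a.round(2),'shift',d.round(2),'q6',o['qpos'][5].round(2),'t',o['clock'])
E
python3 - <<'E'
from h import *
a=cv2.imread('pics/top0.png'); hsv=cv2.cvtColor(a,cv2.COLOR_BGR2HSV); p=robot.camera_params('top')
m=(hsv[152:172,265:312,1]>172)&(hsv[152:172,265:312,2]>118)
ys,xs=np.nonzero(m); xs+=265; ys+=152
for c in range(268,308,3): print(c, ys[xs==c].tolist(), end=' ')
print()
b=ys>=158; f=np.polyfit(xs[b],ys[b],1); lo,hi=xs.min(),xs.max(); print(lo,hi,f)
for u in (lo-.5,(lo+hi)/2,hi+.5): print(ray(p,(u,np.polyval(f,u)),.061).round(4))
g=(hsv[...,2]<100)
for n,(u,v) in dict(thick=(186,220),thin=(154,214),med=(364,224)).items():
    s=np.zeros_like(g,np.uint8); s[v-28:v+28,u-14:u+14]=g[v-28:v+28,u-14:u+14]
    ys,xs=np.nonzero(s); W=np.array([ray(p,(x,y),.016)[:2] for x,y in zip(xs,ys)])
    (c,sz,an)=cv2.minAreaRect((W*1000).astype(np.float32)); print(n,c,sz,an)
x,y=0.655,-0.03
go(.655,-.028,.13,1.554)
E
```

```text
268 [] 271 [160, 161] 274 [152, 153, 154, 155, 156, 157, 158, 159, 160, 161] 277 [159, 160, 161] 280 [159, 160, 161] 283 [159, 160] 286 [159, 160, 161] 289 [159, 160, 161] 292 [159, 160, 161] 295 [159, 160, 161] 298 [159, 160, 161] 301 [152, 153, 154, 155, 156, 157, 158, 159, 160, 161] 304 [159, 160] 307 [] 
270 304 [-5.10010648e-03  1.61361494e+02]
[0.6534 0.0293 0.061 ]
[ 0.6527 -0.0242  0.061 ]
[ 0.6521 -0.0777  0.061 ]
thick (474.0778503417969, 293.4013366699219) (133.8511505126953, 41.392086029052734) 3.016667127609253
thin (496.15338134765625, 396.2674560546875) (146.4315185546875, 25.880449295043945) 8.874770164489746
med (453.54815673828125, -262.03839111328125) (137.94921875, 34.304298400878906) 0.8772108554840088
tcp [0.2041 0.5102 0.2306] rpy [-3.14  -0.     2.761] turn [-2.000e-02  1.000e-02  1.509e+01] shift [-21.22  18.39   4.02] q6 1.44 t 0.1
```

```bash
python3 -m pendant '[{"az":1,"hand":0.36},{"az":1},{"az":1},{"az":1},{"az":1},{"az":1},{"az":1},{"az":1},{"az":1},{"az":1},{"az":1},{"az":1},{"az":1},{"az":1},{"az":1},{"az":0.09},{"tx":-1,"ty":0.85},{"tx":-1,"ty":0.85},{"tx":-1,"ty":0.85},{"tx":-1,"ty":0.85}]'
python3 -m pendant '[{"tx":-1,"ty":0.85},{"tx":-1,"ty":0.85},{"tx":-1,"ty":0.85},{"tx":-1,"ty":0.85},{"tx":-1,"ty":0.85},{"tx":-1,"ty":0.85},{"tx":-1,"ty":0.85},{"tx":-1,"ty":0.85},{"tx":-1,"ty":0.85},{"tx":-1,"ty":0.85},{"tx":-1,"ty":0.85},{"tx":-1,"ty":0.85},{"tx":-1,"ty":0.85},{"tx":-1,"ty":0.85},{"tx":-1,"ty":0.85},{"tx":-1,"ty":0.85},{},{},{}]'
python3 - <<'E'
from h import *
a,p=snap('wrist','w0.png'); print(p,-np.array(p['R']).T@np.array(p['t']))
go(.653,-.025,.13,1.554); print(proj(p,(.653,-.025,.061)), robot.get_obs()['opening'])
E
```

```text
{'camera_matrix': array([[306.82120375,   0.        , 256.37273322],
       [  0.        , 306.82120375, 190.11408254],
       [  0.        ,   0.        ,   1.        ]]), 'R': array([[ 3.71397225e-01,  9.28473967e-01, -4.39587035e-04],
       [ 8.81418822e-01, -3.52425889e-01,  3.14478700e-01],
       [ 2.91830364e-01, -1.17183977e-01, -9.49264428e-01]]), 't': array([-0.54908019, -0.03939218,  0.38051538])} [0.12760192 0.54051414 0.37335635]
tcp [0.2042 0.5102 0.2307] rpy [-3.14  -0.     2.761] turn [-2.000e-02  1.000e-02  1.508e+01] shift [-21.1   18.31   4.03] q6 1.44 t 0.15
[ 60.31082376 525.50848206] 0.08580786043046766invalid input at $[0]: expected keys hand, tx, ty, tz, ax, ay, az
invalid input at $[0]: expected keys hand, tx, ty, tz, ax, ay, az
```

View pics/w0.png

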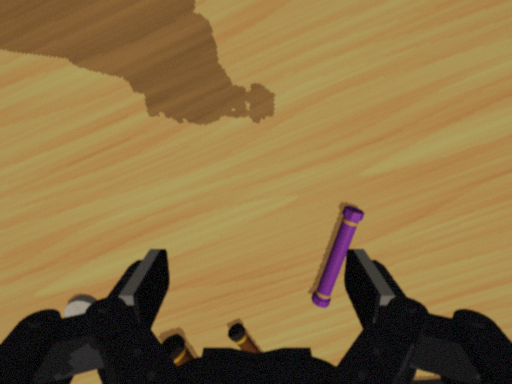

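The rows need all seven keys, so nothing moved. This wrist view was still at the start pose and shows only the purple rod at (338,255).

```bash
python3 -m pendant '[{"hand":0.36,"tx":0,"ty":0,"tz":0,"ax":0,"ay":0,"az":1},{"hand":0.36,"tx":0,"ty":0,"tz":0,"ax":0,"ay":0,"az":1},{"hand":0.36,"tx":0,"ty":0,"tz":0,"ax":0,"ay":0,"az":1},{"hand":0.36,"tx":0,"ty":0,"tz":0,"ax":0,"ay":0,"az":1},{"hand":0.36,"tx":0,"ty":0,"tz":0,"ax":0,"ay":0,"az":1},{"hand":0.36,"tx":0,"ty":0,"tz":0,"ax":0,"ay":0,"az":1},{"hand":0.36,"tx":0,"ty":0,"tz":0,"ax":0,"ay":0,"az":1},{"hand":0.36,"tx":0,"ty":0,"tz":0,"ax":0,"ay":0,"az":1},{"hand":0.36,"tx":0,"ty":0,"tz":0,"ax":0,"ay":0,"az":1},{"hand":0.36,"tx":0,"ty":0,"tz":0,"ax":0,"ay":0,"az":1},{"hand":0.36,"tx":0,"ty":0,"tz":0,"ax":0,"ay":0,"az":1},{"hand":0.36,"tx":0,"ty":0,"tz":0,"ax":0,"ay":0,"az":1},{"hand":0.36,"tx":0,"ty":0,"tz":0,"ax":0,"ay":0,"az":1},{"hand":0.36,"tx":0,"ty":0,"tz":0,"ax":0,"ay":0,"az":1},{"hand":0.36,"tx":0,"ty":0,"tz":0,"ax":0,"ay":0,"az":1},{"hand":0.36,"tx":0,"ty":0,"tz":0,"ax":0,"ay":0,"az":0.08}]'
python3 -m pendant '[{"hand":0.36,"tx":-1,"ty":0.86,"tz":0,"ax":0,"ay":0,"az":0},{"hand":0.36,"tx":-1,"ty":0.86,"tz":0,"ax":0,"ay":0,"az":0},{"hand":0.36,"tx":-1,"ty":0.86,"tz":0,"ax":0,"ay":0,"az":0},{"hand":0.36,"tx":-1,"ty":0.86,"tz":0,"ax":0,"ay":0,"az":0},{"hand":0.36,"tx":-1,"ty":0.86,"tz":0,"ax":0,"ay":0,"az":0},{"hand":0.36,"tx":-1,"ty":0.86,"tz":0,"ax":0,"ay":0,"az":0},{"hand":0.36,"tx":-1,"ty":0.86,"tz":0,"ax":0,"ay":0,"az":0},{"hand":0.36,"tx":-1,"ty":0.86,"tz":0,"ax":0,"ay":0,"az":0},{"hand":0.36,"tx":-1,"ty":0.86,"tz":0,"ax":0,"ay":0,"az":0},{"hand":0.36,"tx":-1,"ty":0.86,"tz":0,"ax":0,"ay":0,"az":0},{"hand":0.36,"tx":-1,"ty":0.86,"tz":0,"ax":0,"ay":0,"az":0},{"hand":0.36,"tx":-1,"ty":0.86,"tz":0,"ax":0,"ay":0,"az":0},{"hand":0.36,"tx":-1,"ty":0.86,"tz":0,"ax":0,"ay":0,"az":0},{"hand":0.36,"tx":-1,"ty":0.86,"tz":0,"ax":0,"ay":0,"az":0},{"hand":0.36,"tx":-1,"ty":0.86,"tz":0,"ax":0,"ay":0,"az":0},{"hand":0.36,"tx":-1,"ty":0.86,"tz":0,"ax":0,"ay":0,"az":0},{"hand":0.36,"tx":-1,"ty":0.86,"tz":0,"ax":0,"ay":0,"az":0},{"hand":0.36,"tx":-1,"ty":0.86,"tz":0,"ax":0,"ay":0,"az":0},{"hand":0.36,"tx":-1,"ty":0.86,"tz":0,"ax":0,"ay":0,"az":0},{"hand":0.36,"tx":-1,"ty":0.86,"tz":0,"ax":0,"ay":0,"az":0}]'
python3 - <<'E'
from h import *
go(.653,-.025,.13,1.554); print(robot.get_obs()['opening'])
a,p=snap('wrist','w1.png'); print(proj(p,(.653,-.025,.061)))
E
```

```text
clock: 1.48
tcp_pos: [0.2043, 0.5104, 0.231]
orientation: [-3.141, 0.001, 1.553]
ft_force: [0.2, 0.1, -0.5]
opening: 0.0304
grip_force: 0.0
clock: 3.15
tcp_pos: [0.6268, 0.0022, 0.231]
orientation: [-3.141, -0.0, 1.556]
ft_force: [-0.4, 0.1, 0.0]
opening: 0.0308
grip_force: 0.0
tcp [0.6268 0.0022 0.231 ] rpy [-3.141 -0.     1.556] turn [-0.01 -0.    0.03] shift [-1.07  1.06  4.04] q6 1.47 t 3.15
0.030790294954189952
[282.42662634 194.02604543]
```

View pics/w1.png

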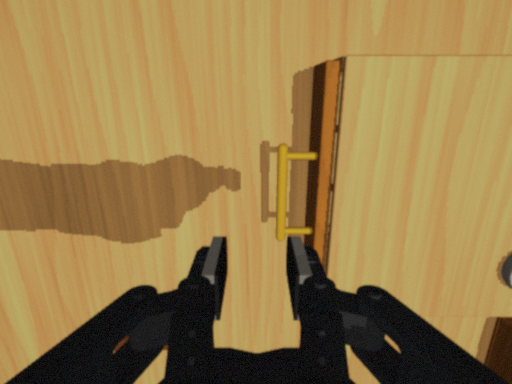

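The wrist view has the bar at column 282, rows 145–240, centred at (282,193). My predicted point was (282,194), so I'll descend and grip.

```bash
python3 -m pendant '[{"hand":0.3,"tx":-1,"ty":1,"tz":0,"ax":0,"ay":0,"az":0},{"hand":0.3,"tx":-0.07,"ty":0.06,"tz":1,"ax":0,"ay":0,"az":0},{"hand":0.3,"tx":0,"ty":0,"tz":1,"ax":0,"ay":0,"az":0},{"hand":0.3,"tx":0,"ty":0,"tz":1,"ax":0,"ay":0,"az":0},{"hand":0.3,"tx":0,"ty":0,"tz":1,"ax":0,"ay":0,"az":0},{"hand":0.3,"tx":0,"ty":0,"tz":1,"ax":0,"ay":0,"az":0},{"hand":0.3,"tx":0,"ty":0,"tz":0.8,"ax":0,"ay":0,"az":0},{"hand":0.3,"tx":0,"ty":0,"tz":0.8,"ax":0,"ay":0,"az":0},{"hand":0.3,"tx":0,"ty":0,"tz":0.6,"ax":0,"ay":0,"az":0},{"hand":0.3,"tx":0,"ty":0,"tz":0.36,"ax":0,"ay":0,"az":0},{"hand":0.3,"tx":0,"ty":0,"tz":0,"ax":0,"ay":0,"az":0}]'
python3 -m pendant '[{"hand":0,"tx":0,"ty":0,"tz":0,"ax":0,"ay":0,"az":0},{"hand":0,"tx":0,"ty":0,"tz":0,"ax":0,"ay":0,"az":0},{"hand":0,"tx":0,"ty":0,"tz":0,"ax":0,"ay":0,"az":0},{"hand":0,"tx":0,"ty":0,"tz":0,"ax":0,"ay":0,"az":0},{"hand":0,"tx":0,"ty":0,"tz":0,"ax":0,"ay":0,"az":0}]' 40
```

```text
clock: 4.12
tcp_pos: [0.6503, -0.0231, 0.0398]
orientation: [-3.137, -0.001, 1.555]
ft_force: [-1.7, -0.3, -0.7]
opening: 0.0257
grip_force: 0.0
clock: 4.53
tcp_pos: [0.6527, -0.0235, 0.0428]
orientation: [3.141, -0.0, 1.555]
ft_force: [1.6, 0.2, -3.6]
opening: 0.0091
grip_force: 39.1
```

```bash
python3 -m pendant '[{"hand":0,"tx":0,"ty":-0.4,"tz":0,"ax":0,"ay":0,"az":0},{"hand":0,"tx":0,"ty":-0.8,"tz":0,"ax":0,"ay":0,"az":0},{"hand":0,"tx":0,"ty":-0.8,"tz":0,"ax":0,"ay":0,"az":0},{"hand":0,"tx":0,"ty":-0.8,"tz":0,"ax":0,"ay":0,"az":0},{"hand":0,"tx":0,"ty":-0.8,"tz":0,"ax":0,"ay":0,"az":0},{"hand":0,"tx":0,"ty":-0.8,"tz":0,"ax":0,"ay":0,"az":0},{"hand":0,"tx":0,"ty":-0.8,"tz":0,"ax":0,"ay":0,"az":0},{"hand":0,"tx":0,"ty":-0.8,"tz":0,"ax":0,"ay":0,"az":0},{"hand":0,"tx":0,"ty":-0.8,"tz":0,"ax":0,"ay":0,"az":0},{"hand":0,"tx":0,"ty":-0.8,"tz":0,"ax":0,"ay":0,"az":0},{"hand":0,"tx":0,"ty":-0.6,"tz":0,"ax":0,"ay":0,"az":0},{"hand":0,"tx":0,"ty":-0.4,"tz":0,"ax":0,"ay":0,"az":0},{"hand":0,"tx":0,"ty":-0.3,"tz":0,"ax":0,"ay":0,"az":0},{"hand":0,"tx":0,"ty":-0.3,"tz":0,"ax":0,"ay":0,"az":0},{"hand":0,"tx":0,"ty":0,"tz":0,"ax":0,"ay":0,"az":0},{"hand":0,"tx":0,"ty":0,"tz":0,"ax":0,"ay":0,"az":0}]'
```

```text
clock: 5.87
tcp_pos: [0.4232, -0.0197, 0.0427]
orientation: [3.14, -0.0, 1.554]
ft_force: [2.3, 1.9, -2.9]
opening: 0.0093
grip_force: 41.6
```

```bash
python3 -m pendant '[{"hand":0.3,"tx":0,"ty":0,"tz":0,"ax":0,"ay":0,"az":0},{"hand":0.3,"tx":0,"ty":0,"tz":0,"ax":0,"ay":0,"az":0},{"hand":0.3,"tx":0,"ty":0,"tz":0,"ax":0,"ay":0,"az":0},{"hand":0.3,"tx":0,"ty":0,"tz":-0.6,"ax":0,"ay":0,"az":0},{"hand":0.3,"tx":0,"ty":0,"tz":-1,"ax":0,"ay":0,"az":0},{"hand":0.3,"tx":0,"ty":0,"tz":-1,"ax":0,"ay":0,"az":0},{"hand":0.8,"tx":0,"ty":0,"tz":-1,"ax":0,"ay":0,"az":0},{"hand":0.8,"tx":0,"ty":0,"tz":-1,"ax":0,"ay":0,"az":0},{"hand":0.8,"tx":0,"ty":0,"tz":-1,"ax":0,"ay":0,"az":0},{"hand":0.8,"tx":0,"ty":0,"tz":-1,"ax":0,"ay":0,"az":0},{"hand":0.8,"tx":1,"ty":0,"tz":-1,"ax":0,"ay":0,"az":-1},{"hand":0.8,"tx":1,"ty":0,"tz":0,"ax":0,"ay":0,"az":-1},{"hand":0.8,"tx":1,"ty":0,"tz":0,"ax":0,"ay":0,"az":-1},{"hand":0.8,"tx":1,"ty":0,"tz":0,"ax":0,"ay":0,"az":-1},{"hand":0.8,"tx":1,"ty":0,"tz":0,"ax":0,"ay":0,"az":-1},{"hand":0.8,"tx":1,"ty":0,"tz":0,"ax":0,"ay":0,"az":-1},{"hand":0.8,"tx":1,"ty":0,"tz":0,"ax":0,"ay":0,"az":-1},{"hand":0.8,"tx":1,"ty":0.3,"tz":0,"ax":0,"ay":0,"az":-1},{"hand":0.8,"tx":0.7,"ty":0.6,"tz":0,"ax":0,"ay":0,"az":-1},{"hand":0.8,"tx":0.6,"ty":0.7,"tz":0,"ax":0,"ay":0,"az":-1}]'
python3 - <<'E'
from h import *
a,p=snap('top','top1.png'); w,q=snap('wrist','w2.png')
b=cv2.resize(a[100:290,110:410],None,fx=2.6,fy=2.6,interpolation=cv2.INTER_CUBIC); cv2.imwrite('pics/c1.png',cv2.cvtColor(b,cv2.COLOR_RGB2BGR))
# predicted rows
B=np.array([.423,-.0255]); ex=np.array([1,-.0165]); ey=np.array([.0165,1])
r2=np.array([.68,-.0265])+ex*-.057
for k in (0,62,124): print(k,proj(p,[*(r2-ex*(.124-k/1000)),.024]))
go(.474,.293,.15,3.194)
E
```

```text
clock: 7.53
tcp_pos: [0.382, 0.2206, 0.2325]
orientation: [-3.141, 0.0, 2.359]
ft_force: [1.1, -0.1, -0.3]
opening: 0.0684
grip_force: 0.0
0 [287.04865619 210.45938462]
62 [286.95973302 190.68619068]
124 [286.8714881  171.06381607]
tcp [0.3833 0.2219 0.2324] rpy [3.141 0.    2.359] turn [ 1.000e-02  1.000e-02 -1.044e+01] shift [-3.77  2.65  3.3 ] q6 1.14 t 7.6333
```

View pics/c1.png

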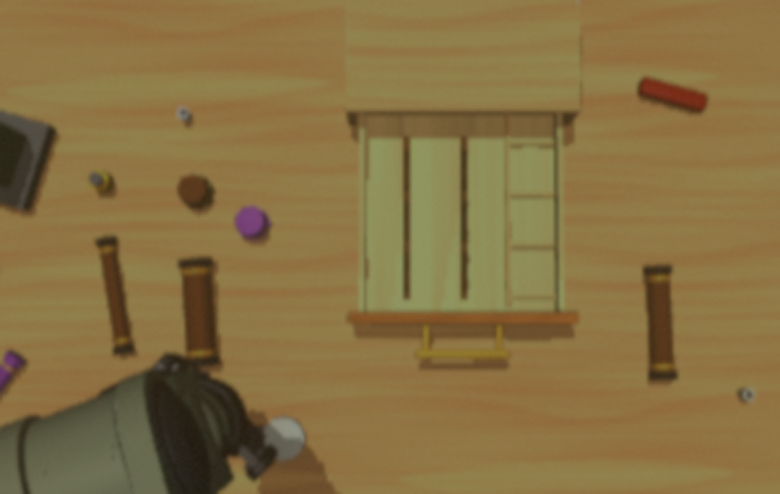

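The drawer is open in this view. Its saddle strips are at crop columns 406 and 464, the pocket strips at rows 146, 196, 247 and 298, the front panel at about 318 and the cabinet top edge at about 110. My earlier guess for the cabinet edge was off, so I'll measure the rows from these features.

Run:
```python
from h import *
a=cv2.imread('pics/top1.png'); p=robot.camera_params('top')
g=cv2.cvtColor(a,cv2.COLOR_BGR2GRAY).astype(float)
# saddle columns: dark minima
for r in range(160,214,9):
    s=g[r-2:r+3].mean(0); o=[]
    for c0 in (266,288):
        w=np.clip(s[c0-6:c0+7].max()-12-s[c0-6:c0+7],0,None); o.append((w*np.arange(c0-6,c0+7)).sum()/w.sum())
    print(r,np.round(o,2),[ray(p,(c,r),.038)[:2].round(4) for c in o])
# pocket strips profile
pr=g[:,308:321].mean(1); print([(r,int(pr[r])) for r in range(150,226)])
E=None
for c in (311,318):
    print(c,[(r,int(g[r,c])) for r in range(138,150)])
for r in (155.8,175.4,195,214.6): print(r, ray(p,(315,r),.025).round(4))
for r in (142,143): print(ray(p,(288,r),.09).round(4))
```

```text
160 [265.82 287.94] [array([0.6571, 0.0403]), array([ 0.6559, -0.0287])]
169 [265.81 287.91] [array([0.6288, 0.0408]), array([ 0.6277, -0.028 ])]
178 [265.9  287.97] [array([0.6006, 0.041 ]), array([ 0.5995, -0.0276])]
187 [265.93 288.02] [array([0.5725, 0.0414]), array([ 0.5714, -0.0271])]
196 [265.93 288.05] [array([0.5445, 0.0419]), array([ 0.5434, -0.0267])]
205 [265.94 288.03] [array([0.5166, 0.0423]), array([ 0.5155, -0.026 ])]
[(150, 98), (151, 98), (152, 105), (153, 121), (154, 125), (155, 114), (156, 114), (157, 128), (158, 135), (159, 136), (160, 137), (161, 137), (162, 137), (163, 136), (164, 136), (165, 136), (166, 136), (167, 136), (168, 136), (169, 136), (170, 136), (171, 136), (172, 136), (173, 133), (174, 126), (175, 113), (176, 121), (177, 133), (178, 136), (179, 136), (180, 136), (181, 136), (182, 136), (183, 136), (184, 136), (185, 136), (186, 135), (187, 136), (188, 136), (189, 136), (190, 136), (191, 136), (192, 134), (193, 130), (194, 118), (195, 111), (196, 122), (197, 132), (198, 135), (199, 135), (200, 135), (201, 135), (202, 135), (203, 134), (204, 135), (205, 135), (206, 135), (207, 134), (208, 134), (209, 134), (210, 134), (211, 134), (212, 133), (213, 127), (214, 119), (215, 123), (216, 131), (217, 133), (218, 130), (219, 115), (220, 100), (221, 95), (222, 94), (223, 93), (224, 84), (225, 82)]
311 [(138, 127), (139, 125), (140, 122), (141, 119), (142, 101), (143, 81), (144, 87), (145, 96), (146, 99), (147, 99), (148, 99), (149, 99)]
318 [(138, 126), (139, 123), (140, 121), (141, 118), (142, 102), (143, 82), (144, 87), (145, 97), (146, 99), (147, 99), (148, 99), (149, 99)]
155.8 [ 0.6698 -0.1151  0.025 ]
175.4 [ 0.6077 -0.1135  0.025 ]
195 [ 0.546  -0.1119  0.025 ]
214.6 [ 0.4847 -0.1102  0.025 ]
[ 0.7023 -0.0264  0.09  ]
[ 0.6992 -0.0263  0.09  ]
```

Strip and saddle spacings match (62 mm and 69 mm). The estimated row centres are row0 (0.520, 0.008), row1 (0.582, 0.007) and row2 (0.644, 0.006). I'll pick the thick rod first.

```bash
python3 -m pendant '[{"hand":0.8,"tx":0,"ty":0,"tz":0,"ax":0,"ay":0,"az":-1},{"hand":0.8,"tx":0,"ty":0,"tz":0,"ax":0,"ay":0,"az":-1},{"hand":0.8,"tx":0,"ty":0,"tz":0,"ax":0,"ay":0,"az":-1},{"hand":0.8,"tx":0,"ty":0,"tz":0,"ax":0,"ay":0,"az":-1},{"hand":0.8,"tx":0,"ty":0,"tz":0,"ax":0,"ay":0,"az":-1},{"hand":0.8,"tx":0,"ty":0,"tz":0,"ax":0,"ay":0,"az":-1},{"hand":0.8,"tx":0,"ty":0,"tz":0,"ax":0,"ay":0,"az":-1},{"hand":0.8,"tx":0,"ty":0,"tz":0,"ax":0,"ay":0,"az":-1},{"hand":0.8,"tx":0,"ty":0,"tz":0,"ax":0,"ay":0,"az":-1},{"hand":0.8,"tx":0,"ty":0,"tz":0,"ax":0,"ay":0,"az":-1},{"hand":0.8,"tx":0,"ty":0,"tz":0,"ax":0,"ay":0,"az":-0.44},{"hand":0.8,"tx":-1,"ty":0.7,"tz":0,"ax":0,"ay":0,"az":0},{"hand":0.8,"tx":-1,"ty":0.7,"tz":0,"ax":0,"ay":0,"az":0},{"hand":0.8,"tx":-1,"ty":0.7,"tz":0,"ax":0,"ay":0,"az":0},{"hand":0.8,"tx":-0.77,"ty":0.55,"tz":0,"ax":0,"ay":0,"az":0},{"hand":0.8,"tx":0,"ty":0,"tz":1,"ax":0,"ay":0,"az":0},{"hand":0.8,"tx":0,"ty":0,"tz":1,"ax":0,"ay":0,"az":0},{"hand":0.8,"tx":0,"ty":0,"tz":1,"ax":0,"ay":0,"az":0}]'
python3 - <<'E'
from h import *
go(.474,.293,.004,3.194)
E
```

```text
clock: 9.13
tcp_pos: [0.4744, 0.2897, 0.1564]
orientation: [-3.141, 0.0, -3.095]
ft_force: [0.9, 0.1, 0.1]
opening: 0.0684
grip_force: 0.0
tcp [0.4744 0.2897 0.1564] rpy [-3.141  0.    -3.095] turn [-0.01  0.   -0.07] shift [0.01 0.13 6.09] q6 0.37 t 9.1333
```

```bash
python3 -m pendant '[{"hand":0.8,"tx":0,"ty":0.08,"tz":1,"ax":0,"ay":0,"az":0},{"hand":0.8,"tx":0,"ty":0,"tz":1,"ax":0,"ay":0,"az":0},{"hand":0.8,"tx":0,"ty":0,"tz":1,"ax":0,"ay":0,"az":0},{"hand":0.8,"tx":0,"ty":0,"tz":1,"ax":0,"ay":0,"az":0},{"hand":0.8,"tx":0,"ty":0,"tz":0.8,"ax":0,"ay":0,"az":0},{"hand":0.8,"tx":0,"ty":0,"tz":0.6,"ax":0,"ay":0,"az":0},{"hand":0.8,"tx":0,"ty":0,"tz":0.4,"ax":0,"ay":0,"az":0},{"hand":0.8,"tx":0,"ty":0,"tz":0,"ax":0,"ay":0,"az":0},{"hand":0.2,"tx":0,"ty":0,"tz":0,"ax":0,"ay":0,"az":0},{"hand":0.2,"tx":0,"ty":0,"tz":0,"ax":0,"ay":0,"az":0},{"hand":0.2,"tx":0,"ty":0,"tz":0,"ax":0,"ay":0,"az":0},{"hand":0.2,"tx":0,"ty":0,"tz":0,"ax":0,"ay":0,"az":0},{"hand":0.2,"tx":0,"ty":0,"tz":0,"ax":0,"ay":0,"az":0},{"hand":0.2,"tx":0,"ty":0,"tz":0,"ax":0,"ay":0,"az":0}]' 60
python3 - <<'E'
from h import *
go(.644,.006,.15,1.554); print(robot.get_obs()['opening'])
E
```

```text
clock: 10.3
tcp_pos: [0.475, 0.2928, 0.0139]
orientation: [3.141, 0.003, -3.094]
ft_force: [-1.2, -0.7, 7.1]
opening: 0.0336
grip_force: 59.8
tcp [0.475  0.2928 0.0139] rpy [ 3.141e+00  3.000e-03 -3.094e+00] turn [3.000e-02 2.000e-02 2.045e+01] shift [-11.36   6.95  -5.44] q6 0.37 t 10.3
0.03360008399562892
```

The row sum fell 9 mm short, so the grip is high. I'll open, go lower and regrip.

```bash
python3 -m pendant '[{"hand":0.8,"tx":0,"ty":0,"tz":0,"ax":0,"ay":0,"az":0},{"hand":0.8,"tx":0,"ty":0,"tz":0,"ax":0,"ay":0,"az":0},{"hand":0.8,"tx":0,"ty":0,"tz":0,"ax":0,"ay":0,"az":0},{"hand":0.8,"tx":0,"ty":0,"tz":0.3,"ax":0,"ay":0,"az":0},{"hand":0.8,"tx":0,"ty":0,"tz":0,"ax":0,"ay":0,"az":0},{"hand":0.2,"tx":0,"ty":0,"tz":0,"ax":0,"ay":0,"az":0},{"hand":0.2,"tx":0,"ty":0,"tz":0,"ax":0,"ay":0,"az":0},{"hand":0.2,"tx":0,"ty":0,"tz":0,"ax":0,"ay":0,"az":0},{"hand":0.2,"tx":0,"ty":0,"tz":0,"ax":0,"ay":0,"az":0},{"hand":0.2,"tx":0,"ty":0,"tz":0,"ax":0,"ay":0,"az":0}]' 60
python3 - <<'E'
from h import *
go(.644,.006,.15,1.554); print(robot.get_obs()['opening'])
E
```

```text
clock: 11.13
tcp_pos: [0.4739, 0.2925, 0.0049]
orientation: [3.141, 0.0, -3.093]
ft_force: [-0.5, 0.6, 1.1]
opening: 0.0339
grip_force: 59.7
tcp [0.4739 0.2925 0.0049] rpy [ 3.141  0.    -3.093] turn [ 0.   -0.   20.45] shift [-11.34   6.99  -5.8 ] q6 0.37 t 11.1333
0.033942918428324656
```

```bash
python3 -m pendant '[{"hand":0.2,"tx":0,"ty":0,"tz":-0.5,"ax":0,"ay":0,"az":0},{"hand":0.2,"tx":0,"ty":0,"tz":-1,"ax":0,"ay":0,"az":0},{"hand":0.2,"tx":0,"ty":0,"tz":-1,"ax":0,"ay":0,"az":0},{"hand":0.2,"tx":0,"ty":0,"tz":-1,"ax":0,"ay":0,"az":0},{"hand":0.2,"tx":0,"ty":0,"tz":-1,"ax":0,"ay":0,"az":1},{"hand":0.2,"tx":0,"ty":0,"tz":-1,"ax":0,"ay":0,"az":1},{"hand":0.2,"tx":0,"ty":0,"tz":0,"ax":0,"ay":0,"az":1},{"hand":0.2,"tx":0,"ty":0,"tz":0,"ax":0,"ay":0,"az":1},{"hand":0.2,"tx":0,"ty":0,"tz":0,"ax":0,"ay":0,"az":1},{"hand":0.2,"tx":0,"ty":0,"tz":0,"ax":0,"ay":0,"az":1},{"hand":0.2,"tx":0,"ty":0,"tz":0,"ax":0,"ay":0,"az":1},{"hand":0.2,"tx":0,"ty":0,"tz":0,"ax":0,"ay":0,"az":1},{"hand":0.2,"tx":0,"ty":0,"tz":0,"ax":0,"ay":0,"az":1},{"hand":0.2,"tx":0,"ty":0,"tz":0,"ax":0,"ay":0,"az":1},{"hand":0.2,"tx":0,"ty":0,"tz":0,"ax":0,"ay":0,"az":1},{"hand":0.2,"tx":0,"ty":0,"tz":0,"ax":0,"ay":0,"az":1},{"hand":0.2,"tx":0,"ty":0,"tz":0,"ax":0,"ay":0,"az":1},{"hand":0.2,"tx":0,"ty":0,"tz":0,"ax":0,"ay":0,"az":1},{"hand":0.2,"tx":0,"ty":0,"tz":0,"ax":0,"ay":0,"az":1},{"hand":0.2,"tx":0,"ty":0,"tz":0,"ax":0,"ay":0,"az":1}]'
python3 -m pendant '[{"hand":0.2,"tx":0,"ty":0,"tz":0,"ax":0,"ay":0,"az":1},{"hand":0.2,"tx":0,"ty":0,"tz":0,"ax":0,"ay":0,"az":1},{"hand":0.2,"tx":0,"ty":0,"tz":0,"ax":0,"ay":0,"az":1},{"hand":0.2,"tx":0,"ty":0,"tz":0,"ax":0,"ay":0,"az":1},{"hand":0.2,"tx":0,"ty":0,"tz":0,"ax":0,"ay":0,"az":0.45},{"hand":0.2,"tx":-1,"ty":1,"tz":0,"ax":0,"ay":0,"az":0},{"hand":0.2,"tx":-1,"ty":1,"tz":0,"ax":0,"ay":0,"az":0},{"hand":0.2,"tx":-1,"ty":1,"tz":0,"ax":0,"ay":0,"az":0},{"hand":0.2,"tx":-1,"ty":1,"tz":0,"ax":0,"ay":0,"az":0},{"hand":0.2,"tx":-1,"ty":1,"tz":0,"ax":0,"ay":0,"az":0},{"hand":0.2,"tx":-1,"ty":0.5,"tz":0,"ax":0,"ay":0,"az":0},{"hand":0.2,"tx":0,"ty":0,"tz":0,"ax":0,"ay":0,"az":0},{"hand":0.2,"tx":0,"ty":0,"tz":0,"ax":0,"ay":0,"az":0}]'
python3 - <<'E'
from h import *
go(.644,.006,.15,1.554); print(robot.get_obs()['opening'])
a,p=snap('wrist','w3.png')
E
```

```text
clock: 12.8
tcp_pos: [0.4735, 0.2922, 0.1419]
orientation: [-3.141, 0.0, 1.906]
ft_force: [-0.2, 0.9, -1.1]
opening: 0.0342
grip_force: 62.6
clock: 13.88
tcp_pos: [0.609, 0.1384, 0.1415]
orientation: [-3.14, -0.0, 1.551]
ft_force: [-0.7, -0.2, -1.7]
opening: 0.0342
grip_force: 62.9
tcp [0.609  0.1384 0.1415] rpy [-3.14  -0.     1.551] turn [-0.01 -0.   -0.04] shift [-5.27  1.49 -0.34] q6 1.7 t 13.8833
0.03415881907346189
```

View pics/w3.png

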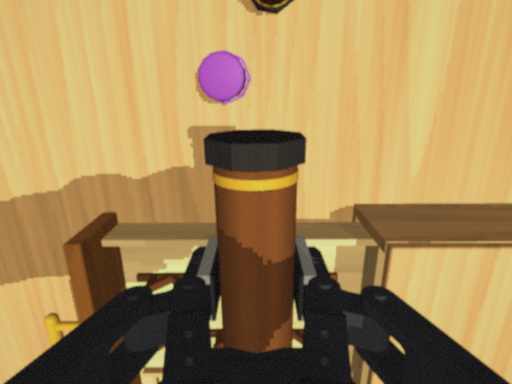

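The thick rod sits straight in the grip. The cabinet's top corner is at about (388,243), and the panel's inner top edge runs through about (115,213). I'll cross-check the row x position from these.

Run:
```python
from h import *
p=robot.camera_params('wrist')
print(ray(p,(388,243),.09), ray(p,(386,300),.09),ray(p,(355,205),.0))
for z in (.066,.072,.076): print(z,ray(p,(116,214),z), ray(p,(70,244),z))
im=cv2.imread('pics/w3.png'); g=cv2.cvtColor(im,cv2.COLOR_BGR2GRAY)
for r in (262,290): print(r,g[r,375:400].tolist())
q=robot.camera_params('top')
for z in (.066,.076):print(ray(q,(288,219.4),z),ray(q,(288,224.5),z))
```

```text
[0.69933879 0.11536831 0.09      ] [0.7034269  0.06715817 0.09      ] [0.70378931 0.10936319 0.        ]
0.066 [0.49839278 0.13096096 0.066     ] [0.45752148 0.10582358 0.066     ]
0.072 [0.50142043 0.13342426 0.072     ] [0.46167215 0.10897758 0.072     ]
0.076 [0.50343886 0.13506646 0.076     ] [0.46443927 0.11108025 0.076     ]
262 [87, 106, 136, 152, 156, 156, 158, 154, 145, 109, 78, 77, 80, 100, 136, 164, 181, 191, 193, 193, 193, 195, 193, 194, 194]
290 [27, 19, 28, 26, 31, 19, 19, 32, 25, 23, 28, 32, 42, 80, 115, 146, 172, 186, 193, 194, 193, 192, 192, 191, 191]
[ 0.47112134 -0.02308237  0.066     ] [ 0.45581837 -0.02275821  0.066     ]
[ 0.47113145 -0.02241283  0.076     ] [ 0.45596058 -0.02209147  0.076     ]
```

```bash
python3 -m pendant '[{"hand":0.2,"tx":-1,"ty":0.3,"tz":0,"ax":0,"ay":0,"az":0},{"hand":0.2,"tx":-1,"ty":0.3,"tz":0,"ax":0,"ay":0,"az":0},{"hand":0.2,"tx":-1,"ty":0.3,"tz":0,"ax":0,"ay":0,"az":0},{"hand":0.2,"tx":-1,"ty":0.3,"tz":0,"ax":0,"ay":0,"az":0},{"hand":0.2,"tx":-0.8,"ty":0.25,"tz":0,"ax":0,"ay":0,"az":0},{"hand":0.2,"tx":-0.45,"ty":0.05,"tz":0,"ax":0,"ay":0,"az":-0.04},{"hand":0.2,"tx":0,"ty":0,"tz":0.8,"ax":0,"ay":0,"az":0},{"hand":0.2,"tx":0,"ty":0,"tz":0.8,"ax":0,"ay":0,"az":0},{"hand":0.2,"tx":0,"ty":0,"tz":0.8,"ax":0,"ay":0,"az":0},{"hand":0.2,"tx":0,"ty":0,"tz":0.6,"ax":0,"ay":0,"az":0},{"hand":0.2,"tx":0,"ty":0,"tz":0,"ax":0,"ay":0,"az":0},{"hand":0.2,"tx":0,"ty":0,"tz":0,"ax":0,"ay":0,"az":0}]'
python3 - <<'E'
from h import *
go(.6445,.006,.0345,1.554)
E
```

```text
clock: 14.93
tcp_pos: [0.6426, 0.0096, 0.0666]
orientation: [-3.139, -0.001, 1.558]
ft_force: [-0.4, -1.2, -1.9]
opening: 0.0341
grip_force: 62.9
tcp [0.6426 0.0096 0.0666] rpy [-3.139e+00 -1.000e-03  1.558e+00] turn [-0.03 -0.01  0.06] shift [-0.14  0.08  1.28] q6 1.48 t 14.9333
```

```bash
python3 -m pendant '[{"hand":0.2,"tx":-0.14,"ty":0.06,"tz":0.4,"ax":0,"ay":0,"az":0.04},{"hand":0.2,"tx":0,"ty":0,"tz":0.3,"ax":0,"ay":0,"az":0},{"hand":0.2,"tx":0,"ty":0,"tz":0.2,"ax":0,"ay":0,"az":0},{"hand":0.2,"tx":0,"ty":0,"tz":0.2,"ax":0,"ay":0,"az":0},{"hand":0.2,"tx":0,"ty":0,"tz":0.1,"ax":0,"ay":0,"az":0},{"hand":0.2,"tx":0,"ty":0,"tz":0,"ax":0,"ay":0,"az":0},{"hand":0.2,"tx":0,"ty":0,"tz":0,"ax":0,"ay":0,"az":0}]'
```

```text
clock: 15.52
tcp_pos: [0.6455, 0.0046, 0.0372]
orientation: [-3.141, -0.0, 1.554]
ft_force: [0.4, 0.1, -1.4]
opening: 0.034
grip_force: 62.9
```

```bash
python3 -m pendant '[{"hand":0.2,"tx":0,"ty":0,"tz":0.1,"ax":0,"ay":0,"az":0},{"hand":0.2,"tx":0,"ty":0,"tz":0,"ax":0,"ay":0,"az":0}]'
python3 -m pendant '[{"hand":0.2,"tx":0,"ty":0,"tz":0.05,"ax":0,"ay":0,"az":0},{"hand":0.2,"tx":0,"ty":0,"tz":0,"ax":0,"ay":0,"az":0}]'
```

```text
clock: 15.68
tcp_pos: [0.6456, 0.0046, 0.0348]
orientation: [3.141, 0.0, 1.554]
ft_force: [0.5, 1.2, -0.5]
opening: 0.0345
grip_force: 62.9
clock: 15.85
tcp_pos: [0.646, 0.0046, 0.0346]
orientation: [3.14, 0.0, 1.553]
ft_force: [-1.4, 1.1, 3.8]
opening: 0.0343
grip_force: 63.5
```

```bash
python3 -m pendant '[{"hand":0.45,"tx":0,"ty":0,"tz":0,"ax":0,"ay":0,"az":0},{"hand":0.55,"tx":0,"ty":0,"tz":0,"ax":0,"ay":0,"az":0},{"hand":0.55,"tx":0,"ty":0,"tz":0,"ax":0,"ay":0,"az":0},{"hand":0.55,"tx":0,"ty":0,"tz":-0.4,"ax":0,"ay":0,"az":0},{"hand":0.55,"tx":0,"ty":0,"tz":-0.8,"ax":0,"ay":0,"az":0},{"hand":0.55,"tx":0,"ty":0,"tz":-1,"ax":0,"ay":0,"az":0},{"hand":0.8,"tx":0,"ty":0,"tz":-1,"ax":0,"ay":0,"az":0},{"hand":0.8,"tx":0,"ty":0,"tz":-1,"ax":0,"ay":0,"az":0},{"hand":0.8,"tx":0,"ty":0,"tz":-1,"ax":0,"ay":0,"az":0},{"hand":0.8,"tx":1,"ty":0,"tz":-1,"ax":0,"ay":0,"az":0},{"hand":0.8,"tx":1,"ty":0,"tz":0,"ax":0,"ay":0,"az":0},{"hand":0.8,"tx":1,"ty":0,"tz":0,"ax":0,"ay":0,"az":0},{"hand":0.8,"tx":1,"ty":0,"tz":0,"ax":0,"ay":0,"az":0},{"hand":0.8,"tx":1,"ty":0,"tz":0,"ax":0,"ay":0,"az":0},{"hand":0.8,"tx":1,"ty":0,"tz":0,"ax":0,"ay":0,"az":0},{"hand":0.8,"tx":1,"ty":0,"tz":0,"ax":0,"ay":0,"az":0}]'
python3 - <<'E'
from h import *
w,q=snap('wrist','w4.png'); a,p=snap('top','top2.png')
b=cv2.resize(a[100:290,80:410],None,fx=2.4,fy=2.4,interpolation=cv2.INTER_CUBIC); cv2.imwrite('pics/c2.png',cv2.cvtColor(b,cv2.COLOR_RGB2BGR))
go(.621,.297,.2,1.554)
E
```

```text
clock: 17.18
tcp_pos: [0.6484, 0.1808, 0.1894]
orientation: [3.141, -0.0, 1.554]
ft_force: [0.2, -0.5, -0.6]
opening: 0.0684
grip_force: 0.0
tcp [0.6481 0.1835 0.1892] rpy [ 3.141e+00 -1.000e-03  1.558e+00] turn [ 0.01 -0.02  0.05] shift [ 4.52 -1.16 -0.43] q6 1.75 t 17.2833
```

View pics/c2.png

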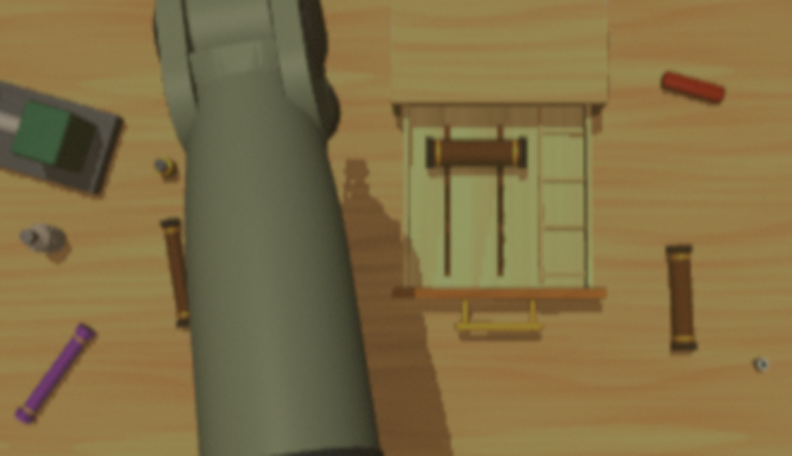

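The thick rod lies in row 2, spanning crop columns 427–526 across saddles at 447 and 500. Next I'll locate the cap in the wrist picture by mask.

Run:
```python
from h import *
im=cv2.imread('pics/w4.png'); hsv=cv2.cvtColor(im,cv2.COLOR_BGR2HSV); p=robot.camera_params('wrist'); q=robot.camera_params('top')
print('exp',proj(p,(.618,.297,.04)),proj(p,(.618,.297,0)))
m=((hsv[...,0]<16)&(hsv[...,1]>120)&(hsv[...,2]<140)).astype(np.uint8)
c,l,s,ce=cv2.connectedComponentsWithStats(m)
for i in range(1,c):
    if s[i,4]>150: print(s[i],ce[i].round(1),ray(p,ce[i],.04).round(4))
a=cv2.cvtColor(cv2.imread('pics/top0.png'),cv2.COLOR_BGR2HSV)
m=((a[...,0]<16)&(a[...,2]<100))[164:184,175:197]
ys,xs=np.nonzero(m); print('top0',len(xs),xs.min()+175,xs.max()+175,ys.min()+164,ys.max()+164, ray(q,(xs.mean()+175,ys.mean()+164),.04))
print('rod', ray(q,(278.3,163.3),.05))
```

```text
exp [221.79293613  50.06804735] [226.0835611   54.92160312]
[ 206   23   40   45 1399] [225.8  45.2] [0.6217 0.3008 0.04  ]
[306 225 105  33 960] [356.6 238.5] [0.7518 0.113  0.04  ]
[410 225  38  33 410] [429.3 240. ] [0.829  0.1103 0.04  ]
[445 228  33  29 266] [461.  243.1] [0.8633 0.1062 0.04  ]
[  62  230   53   77 2143] [ 88.9 271.2] [0.4616 0.0768 0.04  ]
[181 282  58  16 471] [207.8 287.4] [0.5908 0.0542 0.04  ]
[ 176  301  113   53 2118] [244.7 330. ] [ 0.6307 -0.0053  0.04  ]
[ 92 356  37  28 627] [113.3 371.7] [ 0.4656 -0.0675  0.04  ]
top0 81 179 188 168 178 [0.62131029 0.29785194 0.04      ]
rod [0.6443189  0.00211057 0.05      ]
```

```bash
python3 -m pendant '[{"hand":0.7,"tx":1,"ty":-0.3,"tz":0,"ax":0,"ay":0,"az":0},{"hand":0.7,"tx":1,"ty":-0.3,"tz":0,"ax":0,"ay":0,"az":0},{"hand":0.7,"tx":1,"ty":-0.3,"tz":0,"ax":0,"ay":0,"az":0},{"hand":0.7,"tx":1,"ty":-0.2,"tz":0,"ax":0,"ay":0,"az":0},{"hand":0.7,"tx":0.6,"ty":0,"tz":0,"ax":0,"ay":0,"az":0},{"hand":0.7,"tx":0,"ty":0,"tz":1,"ax":0,"ay":0,"az":0},{"hand":0.7,"tx":0,"ty":0,"tz":1,"ax":0,"ay":0,"az":0},{"hand":0.7,"tx":0,"ty":0,"tz":1,"ax":0,"ay":0,"az":0},{"hand":0.7,"tx":0,"ty":0,"tz":0.5,"ax":0,"ay":0,"az":0},{"hand":0.7,"tx":0,"ty":0,"tz":0,"ax":0,"ay":0,"az":0},{"hand":0.7,"tx":0,"ty":0,"tz":0,"ax":0,"ay":0,"az":0}]'
python3 - <<'E'
from h import *
go(.6212,.301,.016,1.554)
E
```

```text
clock: 18.2
tcp_pos: [0.6231, 0.2944, 0.101]
orientation: [-3.141, 0.001, 1.553]
ft_force: [0.1, -0.1, 1.2]
opening: 0.0597
grip_force: 0.0
tcp [0.6231 0.2944 0.101 ] rpy [-3.141e+00  1.000e-03  1.553e+00] turn [-0.01  0.01 -0.01] shift [ 0.26 -0.08  3.4 ] q6 1.92 t 18.2
```

```bash
python3 -m pendant '[{"hand":0.7,"tx":0.26,"ty":-0.08,"tz":0.8,"ax":0,"ay":0,"az":0},{"hand":0.7,"tx":0,"ty":0,"tz":0.8,"ax":0,"ay":0,"az":0},{"hand":0.7,"tx":0,"ty":0,"tz":0.8,"ax":0,"ay":0,"az":0},{"hand":0.7,"tx":0,"ty":0,"tz":0.6,"ax":0,"ay":0,"az":0},{"hand":0.7,"tx":0,"ty":0,"tz":0.4,"ax":0,"ay":0,"az":0},{"hand":0.7,"tx":0,"ty":0,"tz":0,"ax":0,"ay":0,"az":0},{"hand":0.2,"tx":0,"ty":0,"tz":0,"ax":0,"ay":0,"az":0},{"hand":0.2,"tx":0,"ty":0,"tz":0,"ax":0,"ay":0,"az":0},{"hand":0.2,"tx":0,"ty":0,"tz":0,"ax":0,"ay":0,"az":0},{"hand":0.2,"tx":0,"ty":0,"tz":0,"ax":0,"ay":0,"az":0},{"hand":0.2,"tx":0,"ty":0,"tz":0,"ax":0,"ay":0,"az":0}]' 50
python3 - <<'E'
from h import *
go(.6425,-.112,.15,1.554)
E
```

```text
clock: 19.12
tcp_pos: [0.6227, 0.3021, 0.0183]
orientation: [3.138, -0.001, 1.554]
ft_force: [-0.1, 0.5, 6.5]
opening: 0.0342
grip_force: 50.2
tcp [0.6227 0.3021 0.0183] rpy [ 3.138e+00 -1.000e-03  1.554e+00] turn [ 0.05 -0.02 -0.01] shift [-16.55   1.07  -5.27] q6 1.93 t 19.1167
```

```bash
python3 -m pendant '[{"hand":0.2,"tx":0,"ty":0,"tz":-0.5,"ax":0,"ay":0,"az":0},{"hand":0.2,"tx":0,"ty":0,"tz":-1,"ax":0,"ay":0,"az":0},{"hand":0.2,"tx":0,"ty":0,"tz":-1,"ax":0,"ay":0,"az":0},{"hand":0.2,"tx":0,"ty":0,"tz":-1,"ax":0,"ay":0,"az":0},{"hand":0.2,"tx":-0.5,"ty":0,"tz":-1,"ax":0,"ay":0,"az":0},{"hand":0.2,"tx":-1,"ty":0.1,"tz":-0.4,"ax":0,"ay":0,"az":0},{"hand":0.2,"tx":-1,"ty":0.1,"tz":0,"ax":0,"ay":0,"az":0},{"hand":0.2,"tx":-1,"ty":0.1,"tz":0,"ax":0,"ay":0,"az":0},{"hand":0.2,"tx":-1,"ty":0.1,"tz":0,"ax":0,"ay":0,"az":0},{"hand":0.2,"tx":-1,"ty":0.1,"tz":0,"ax":0,"ay":0,"az":0},{"hand":0.2,"tx":-1,"ty":0.1,"tz":0,"ax":0,"ay":0,"az":0},{"hand":0.2,"tx":-1,"ty":0.1,"tz":0,"ax":0,"ay":0,"az":0},{"hand":0.2,"tx":-1,"ty":0.1,"tz":0,"ax":0,"ay":0,"az":0},{"hand":0.2,"tx":-1,"ty":0.1,"tz":0,"ax":0,"ay":0,"az":0},{"hand":0.2,"tx":-1,"ty":0.1,"tz":0,"ax":0,"ay":0,"az":0},{"hand":0.2,"tx":-1,"ty":0.1,"tz":0,"ax":0,"ay":0,"az":0}]'
python3 -m pendant '[{"hand":0.2,"tx":-1,"ty":0,"tz":0,"ax":0,"ay":0,"az":0},{"hand":0.2,"tx":-1,"ty":0,"tz":0,"ax":0,"ay":0,"az":0},{"hand":0.2,"tx":-1,"ty":0,"tz":0,"ax":0,"ay":0,"az":0},{"hand":0.2,"tx":-1,"ty":0,"tz":0,"ax":0,"ay":0,"az":0},{"hand":0.2,"tx":-0.8,"ty":0,"tz":0,"ax":0,"ay":0,"az":0},{"hand":0.2,"tx":0,"ty":0,"tz":0,"ax":0,"ay":0,"az":0},{"hand":0.2,"tx":0,"ty":0,"tz":0,"ax":0,"ay":0,"az":0}]'
python3 - <<'E'
from h import *
go(.6425,-.112,.0365,1.554)
E
```

```text
clock: 20.45
tcp_pos: [0.6435, 0.0125, 0.1395]
orientation: [3.141, -0.0, 1.554]
ft_force: [-0.9, -0.5, -0.6]
opening: 0.0347
grip_force: 49.9
clock: 21.03
tcp_pos: [0.6414, -0.1073, 0.1392]
orientation: [3.141, -0.0, 1.551]
ft_force: [-0.2, 0.4, -0.6]
opening: 0.0344
grip_force: 49.9
tcp [ 0.6414 -0.1073  0.1392] rpy [ 3.141 -0.     1.551] turn [ 0.   -0.   -0.03] shift [-0.19  0.05  4.11] q6 1.31 t 21.0333
```

```bash
python3 -m pendant '[{"hand":0.2,"tx":-0.19,"ty":0.05,"tz":0.8,"ax":0,"ay":0,"az":0},{"hand":0.2,"tx":0,"ty":0,"tz":0.8,"ax":0,"ay":0,"az":0},{"hand":0.2,"tx":0,"ty":0,"tz":0.8,"ax":0,"ay":0,"az":0},{"hand":0.2,"tx":0,"ty":0,"tz":0.8,"ax":0,"ay":0,"az":0},{"hand":0.2,"tx":0,"ty":0,"tz":0.4,"ax":0,"ay":0,"az":0},{"hand":0.2,"tx":0,"ty":0,"tz":0.3,"ax":0,"ay":0,"az":0},{"hand":0.2,"tx":0,"ty":0,"tz":0.15,"ax":0,"ay":0,"az":0},{"hand":0.2,"tx":0,"ty":0,"tz":0,"ax":0,"ay":0,"az":0}]'
```

```text
clock: 21.7
tcp_pos: [0.6427, -0.1105, 0.0371]
orientation: [-3.141, -0.0, 1.554]
ft_force: [0.6, 0.9, -0.6]
opening: 0.0344
grip_force: 49.9
```

```bash
python3 -m pendant '[{"hand":0.2,"tx":0,"ty":0,"tz":0.06,"ax":0,"ay":0,"az":0},{"hand":0.5,"tx":0,"ty":0,"tz":0,"ax":0,"ay":0,"az":0},{"hand":0.55,"tx":0,"ty":0,"tz":0,"ax":0,"ay":0,"az":0},{"hand":0.55,"tx":0,"ty":0,"tz":0,"ax":0,"ay":0,"az":0},{"hand":0.55,"tx":0,"ty":0,"tz":-0.5,"ax":0,"ay":0,"az":0},{"hand":0.55,"tx":0,"ty":0,"tz":-1,"ax":0,"ay":0,"az":0},{"hand":0.55,"tx":0,"ty":0,"tz":-1,"ax":0,"ay":0,"az":0},{"hand":0.55,"tx":0,"ty":0,"tz":-1,"ax":0,"ay":0,"az":0},{"hand":0.7,"tx":0,"ty":0,"tz":-1,"ax":0,"ay":0,"az":0},{"hand":0.7,"tx":0,"ty":0,"tz":-1,"ax":0,"ay":0,"az":0},{"hand":0.7,"tx":-1,"ty":-1,"tz":0,"ax":0,"ay":0,"az":0},{"hand":0.7,"tx":-1,"ty":-1,"tz":0,"ax":0,"ay":0,"az":0},{"hand":0.7,"tx":-1,"ty":-1,"tz":0,"ax":0,"ay":0,"az":0},{"hand":0.7,"tx":-1,"ty":-1,"tz":0,"ax":0,"ay":0,"az":0},{"hand":0.7,"tx":-1,"ty":-1,"tz":0,"ax":0,"ay":0,"az":0},{"hand":0.7,"tx":0,"ty":-1,"tz":0,"ax":0,"ay":0,"az":0}]'
cat >> h.py <<'E'
def look(name,rois,f=None):
    a,p=snap('top',f); hsv=cv2.cvtColor(a,cv2.COLOR_RGB2HSV); g=hsv[...,2]<100
    for n,(u0,u1,v0,v1,z) in rois.items():
        s=np.zeros(g.shape,np.uint8); s[v0:v1,u0:u1]=g[v0:v1,u0:u1]
        c,l,st,ce=cv2.connectedComponentsWithStats(s)
        for i in range(1,c):
            if st[i,4]<100: continue
            ys,xs=np.nonzero(l==i); W=np.array([ray(p,(x,y),z)[:2] for x,y in zip(xs,ys)])
            print(n,st[i],*[np.round(v,1) for v in cv2.minAreaRect((W*1000).astype(np.float32))])
E
python3 - <<'E'
from h import *
look('top',dict(med=(340,400,190,262,.016),thin=(120,176,180,250,.012)),'top3.png')
go(.4535,-.262,.15,3.157)
E
```

```text
clock: 23.03
tcp_pos: [0.49, -0.2377, 0.1748]
orientation: [3.139, 0.004, 1.55]
ft_force: [-0.2, -0.2, 0.3]
opening: 0.0598
grip_force: 0.0
med [ 357  190   43   72 1966] [ 449.7 -306.9] [131.3 222.5] 87.6
thin [147 191  15  46 265] [496.7 397.7] [145.9  23.6] 9.7
tcp [ 0.4848 -0.2347  0.1741] rpy [-3.138  0.     1.549] turn [ -0.04  -0.04 -20.1 ] shift [ 1.27 -1.07  0.96] q6 1.01 t 23.0833
```

```bash
python3 -m pendant '[{"hand":0.7,"tx":0,"ty":0,"tz":0,"ax":0,"ay":0,"az":-1},{"hand":0.7,"tx":0,"ty":0,"tz":0,"ax":0,"ay":0,"az":-1},{"hand":0.7,"tx":0,"ty":0,"tz":0,"ax":0,"ay":0,"az":-1},{"hand":0.7,"tx":0,"ty":0,"tz":0,"ax":0,"ay":0,"az":-1},{"hand":0.7,"tx":0,"ty":0,"tz":0,"ax":0,"ay":0,"az":-1},{"hand":0.7,"tx":0,"ty":0,"tz":0,"ax":0,"ay":0,"az":-1},{"hand":0.7,"tx":0,"ty":0,"tz":0,"ax":0,"ay":0,"az":-1},{"hand":0.7,"tx":0,"ty":0,"tz":0,"ax":0,"ay":0,"az":-1},{"hand":0.7,"tx":0,"ty":0,"tz":0,"ax":0,"ay":0,"az":-1},{"hand":0.7,"tx":0,"ty":0,"tz":0,"ax":0,"ay":0,"az":-1},{"hand":0.7,"tx":0,"ty":0,"tz":0,"ax":0,"ay":0,"az":-1},{"hand":0.7,"tx":0,"ty":0,"tz":0,"ax":0,"ay":0,"az":-1},{"hand":0.7,"tx":0,"ty":0,"tz":0,"ax":0,"ay":0,"az":-1},{"hand":0.7,"tx":0,"ty":0,"tz":0,"ax":0,"ay":0,"az":-1},{"hand":0.7,"tx":0,"ty":0,"tz":0,"ax":0,"ay":0,"az":-1},{"hand":0.7,"tx":0,"ty":0,"tz":0,"ax":0,"ay":0,"az":-1},{"hand":0.7,"tx":0,"ty":0,"tz":0,"ax":0,"ay":0,"az":-1},{"hand":0.7,"tx":0,"ty":0,"tz":0,"ax":0,"ay":0,"az":-1},{"hand":0.7,"tx":0,"ty":0,"tz":0,"ax":0,"ay":0,"az":-1},{"hand":0.7,"tx":0,"ty":0,"tz":0,"ax":0,"ay":0,"az":-1}]'
python3 -m pendant '[{"hand":0.7,"tx":0.65,"ty":-0.6,"tz":0,"ax":0,"ay":0,"az":-0.1},{"hand":0.7,"tx":0.6,"ty":-0.5,"tz":0,"ax":0,"ay":0,"az":0},{"hand":0.7,"tx":0,"ty":0,"tz":0,"ax":0,"ay":0,"az":0},{"hand":0.7,"tx":0,"ty":0,"tz":0,"ax":0,"ay":0,"az":0}]'
python3 - <<'E'
from h import *
go(.4535,-.262,.004,3.157); w,q=snap('wrist','w5.png')
E
```

```text
clock: 24.75
tcp_pos: [0.4909, -0.2334, 0.1745]
orientation: [-3.141, 0.001, -3.125]
ft_force: [0.3, 0.8, -0.2]
opening: 0.0598
grip_force: 0.0
clock: 25.08
tcp_pos: [0.4598, -0.2619, 0.1743]
orientation: [-3.141, 0.001, -3.123]
ft_force: [0.5, -0.1, 1.2]
opening: 0.0597
grip_force: 0.0
tcp [ 0.4598 -0.2619  0.1743] rpy [-3.141e+00  1.000e-03 -3.123e+00] turn [-0.01  0.01  0.04] shift [ 0.25 -0.    6.81] q6 -0.68 t 25.0833
```

View pics/w5.png

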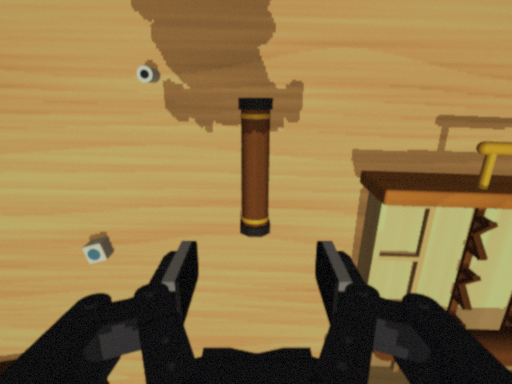

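The medium rod is centred at (255,167) with its ends at rows 98 and 235. I'll check whether it has been knocked aside.

Run:
```python
from h import *
p=robot.camera_params('wrist')
for uv in [(255.5,104),(255,229),(256,98),(255,235)]: print(ray(p,uv,.016).round(4))
print(proj(p,(.4535,-.262,.016)))
go(.4535,-.262,.004,3.157)
```

```text
[ 0.3921 -0.2633  0.016 ]
[ 0.5221 -0.2614  0.016 ]
[ 0.3867 -0.2629  0.016 ]
[ 0.5293 -0.2612  0.016 ]
[255.62506233 167.17975613]
tcp [ 0.4602 -0.2615  0.1742] rpy [-3.141e+00  1.000e-03 -3.122e+00] turn [-0.    0.02  0.05] shift [ 0.27 -0.01  6.81] q6 -0.68 t 25.1333
```

```bash
python3 -m pendant '[{"hand":0.7,"tx":0.2,"ty":0,"tz":1,"ax":0,"ay":0,"az":0},{"hand":0.7,"tx":0,"ty":0,"tz":1,"ax":0,"ay":0,"az":0},{"hand":0.7,"tx":0,"ty":0,"tz":1,"ax":0,"ay":0,"az":0},{"hand":0.7,"tx":0,"ty":0,"tz":1,"ax":0,"ay":0,"az":0},{"hand":0.7,"tx":0,"ty":0,"tz":1,"ax":0,"ay":0,"az":0},{"hand":0.7,"tx":0,"ty":0,"tz":0.8,"ax":0,"ay":0,"az":0},{"hand":0.7,"tx":0,"ty":0,"tz":0.6,"ax":0,"ay":0,"az":0},{"hand":0.7,"tx":0,"ty":0,"tz":0.36,"ax":0,"ay":0,"az":0},{"hand":0.7,"tx":0,"ty":0,"tz":0,"ax":0,"ay":0,"az":0},{"hand":0.1,"tx":0,"ty":0,"tz":0,"ax":0,"ay":0,"az":0},{"hand":0.1,"tx":0,"ty":0,"tz":0,"ax":0,"ay":0,"az":0},{"hand":0.1,"tx":0,"ty":0,"tz":0,"ax":0,"ay":0,"az":0},{"hand":0.1,"tx":0,"ty":0,"tz":0,"ax":0,"ay":0,"az":0},{"hand":0.1,"tx":0,"ty":0,"tz":0,"ax":0,"ay":0,"az":0},{"hand":0.1,"tx":0,"ty":0,"tz":0,"ax":0,"ay":0,"az":0}]' 60
python3 - <<'E'
from h import *
go(.582,.007,.15,1.554)
E
```

```text
clock: 26.38
tcp_pos: [0.4559, -0.2622, 0.0057]
orientation: [-3.14, 0.003, -3.122]
ft_force: [0.5, 0.8, 7.0]
opening: 0.026
grip_force: 59.2
tcp [ 0.4559 -0.2622  0.0057] rpy [-3.140e+00  3.000e-03 -3.122e+00] turn [1.00e-02 4.00e-02 2.01e+01] shift [10.85  4.86 -5.77] q6 -0.68 t 26.3833
```

```bash
python3 -m pendant '[{"hand":0.1,"tx":0,"ty":0,"tz":-0.5,"ax":0,"ay":0,"az":0},{"hand":0.1,"tx":0,"ty":0,"tz":-1,"ax":0,"ay":0,"az":0},{"hand":0.1,"tx":0,"ty":0,"tz":-1,"ax":0,"ay":0,"az":0},{"hand":0.1,"tx":0,"ty":0,"tz":-1,"ax":0,"ay":0,"az":0},{"hand":0.1,"tx":0,"ty":0,"tz":-1,"ax":0,"ay":0,"az":0},{"hand":0.1,"tx":0,"ty":0,"tz":-1,"ax":0,"ay":0,"az":1},{"hand":0.1,"tx":0,"ty":0,"tz":0,"ax":0,"ay":0,"az":1},{"hand":0.1,"tx":0,"ty":0,"tz":0,"ax":0,"ay":0,"az":1},{"hand":0.1,"tx":0,"ty":0,"tz":0,"ax":0,"ay":0,"az":1},{"hand":0.1,"tx":0,"ty":0,"tz":0,"ax":0,"ay":0,"az":1},{"hand":0.1,"tx":0,"ty":0,"tz":0,"ax":0,"ay":0,"az":1},{"hand":0.1,"tx":0,"ty":0,"tz":0,"ax":0,"ay":0,"az":1},{"hand":0.1,"tx":0,"ty":0,"tz":0,"ax":0,"ay":0,"az":1},{"hand":0.1,"tx":0,"ty":0,"tz":0,"ax":0,"ay":0,"az":1},{"hand":0.1,"tx":0,"ty":0,"tz":0,"ax":0,"ay":0,"az":1},{"hand":0.1,"tx":0,"ty":0,"tz":0,"ax":0,"ay":0,"az":1},{"hand":0.1,"tx":0,"ty":0,"tz":0,"ax":0,"ay":0,"az":1},{"hand":0.1,"tx":0,"ty":0,"tz":0,"ax":0,"ay":0,"az":1},{"hand":0.1,"tx":0,"ty":0,"tz":0,"ax":0,"ay":0,"az":1},{"hand":0.1,"tx":0,"ty":0,"tz":0,"ax":0,"ay":0,"az":1}]'
python3 -m pendant '[{"hand":0.1,"tx":0,"ty":0,"tz":0,"ax":0,"ay":0,"az":1},{"hand":0.1,"tx":0,"ty":0,"tz":0,"ax":0,"ay":0,"az":1},{"hand":0.1,"tx":0,"ty":0,"tz":0,"ax":0,"ay":0,"az":1},{"hand":0.1,"tx":0,"ty":0,"tz":0,"ax":0,"ay":0,"az":1},{"hand":0.1,"tx":0,"ty":0,"tz":0,"ax":0,"ay":0,"az":1},{"hand":0.1,"tx":1,"ty":0.45,"tz":0,"ax":0,"ay":0,"az":0.1},{"hand":0.1,"tx":1,"ty":0.45,"tz":0,"ax":0,"ay":0,"az":0},{"hand":0.1,"tx":1,"ty":0.45,"tz":0,"ax":0,"ay":0,"az":0},{"hand":0.1,"tx":1,"ty":0.45,"tz":0,"ax":0,"ay":0,"az":0},{"hand":0.1,"tx":1,"ty":0.45,"tz":0,"ax":0,"ay":0,"az":0},{"hand":0.1,"tx":1,"ty":0.45,"tz":0,"ax":0,"ay":0,"az":0},{"hand":0.1,"tx":1,"ty":0.45,"tz":0,"ax":0,"ay":0,"az":0},{"hand":0.1,"tx":1,"ty":0.45,"tz":0,"ax":0,"ay":0,"az":0},{"hand":0.1,"tx":1,"ty":0.45,"tz":0,"ax":0,"ay":0,"az":0},{"hand":0.1,"tx":1,"ty":0.45,"tz":0,"ax":0,"ay":0,"az":0},{"hand":0.1,"tx":0.8,"ty":0.3,"tz":0,"ax":0,"ay":0,"az":0},{"hand":0.1,"tx":0,"ty":0,"tz":0,"ax":0,"ay":0,"az":0},{"hand":0.1,"tx":0,"ty":0,"tz":0,"ax":0,"ay":0,"az":0}]'
python3 - <<'E'
from h import *
go(.582,.007,.0335,1.554); w,q=snap('wrist','w6.png')
E
```

```text
clock: 28.05
tcp_pos: [0.4547, -0.2616, 0.1422]
orientation: [3.141, 0.0, 1.958]
ft_force: [-0.6, 0.8, -1.1]
opening: 0.0261
grip_force: 59.3
clock: 29.55
tcp_pos: [0.5793, 0.0074, 0.1419]
orientation: [3.141, 0.0, 1.556]
ft_force: [-0.3, -0.1, -1.6]
opening: 0.0259
grip_force: 59.3
tcp [0.5793 0.0074 0.1419] rpy [3.141 0.    1.556] turn [0.   0.   0.02] shift [-0.01  0.11  4.34] q6 1.47 t 29.55
```

View pics/w6.png

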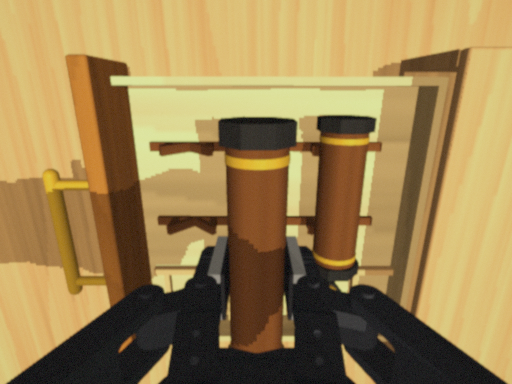

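The thick rod is seated in row 2, the medium rod is straight in the hand, and the row-0 notch shows at about (187,147). I'll lower into row 1.

```bash
python3 -m pendant '[{"hand":0.1,"tx":0,"ty":0.11,"tz":0.8,"ax":0,"ay":0,"az":0},{"hand":0.1,"tx":0,"ty":0,"tz":0.8,"ax":0,"ay":0,"az":0},{"hand":0.1,"tx":0,"ty":0,"tz":0.8,"ax":0,"ay":0,"az":0},{"hand":0.1,"tx":0,"ty":0,"tz":0.8,"ax":0,"ay":0,"az":0},{"hand":0.1,"tx":0,"ty":0,"tz":0.5,"ax":0,"ay":0,"az":0},{"hand":0.1,"tx":0,"ty":0,"tz":0.3,"ax":0,"ay":0,"az":0},{"hand":0.1,"tx":0,"ty":0,"tz":0.2,"ax":0,"ay":0,"az":0},{"hand":0.1,"tx":0,"ty":0,"tz":0,"ax":0,"ay":0,"az":0},{"hand":0.1,"tx":0,"ty":0,"tz":0,"ax":0,"ay":0,"az":0}]'
```

```text
clock: 30.35
tcp_pos: [0.5823, 0.0059, 0.0374]
orientation: [3.141, 0.0, 1.553]
ft_force: [0.4, -0.3, -0.3]
opening: 0.0261
grip_force: 59.5
```

```bash
python3 -m pendant '[{"hand":0.1,"tx":0,"ty":0,"tz":0.1,"ax":0,"ay":0,"az":0},{"hand":0.1,"tx":0,"ty":0,"tz":0.08,"ax":0,"ay":0,"az":0},{"hand":0.1,"tx":0,"ty":0,"tz":0,"ax":0,"ay":0,"az":0}]'
```

```text
clock: 30.6
tcp_pos: [0.5837, 0.0061, 0.0335]
orientation: [3.138, 0.001, 1.554]
ft_force: [1.7, -1.0, 2.8]
opening: 0.0258
grip_force: 59.8
```

```bash
python3 -m pendant '[{"hand":0.42,"tx":0,"ty":0,"tz":0,"ax":0,"ay":0,"az":0},{"hand":0.48,"tx":0,"ty":0,"tz":0,"ax":0,"ay":0,"az":0},{"hand":0.48,"tx":0,"ty":0,"tz":0,"ax":0,"ay":0,"az":0},{"hand":0.48,"tx":0,"ty":0,"tz":-0.4,"ax":0,"ay":0,"az":0},{"hand":0.48,"tx":0,"ty":0,"tz":-0.8,"ax":0,"ay":0,"az":0},{"hand":0.48,"tx":0,"ty":0,"tz":-1,"ax":0,"ay":0,"az":0},{"hand":0.48,"tx":0,"ty":0,"tz":-1,"ax":0,"ay":0,"az":0},{"hand":0.48,"tx":0,"ty":0,"tz":-1,"ax":0,"ay":0,"az":0},{"hand":0.6,"tx":0,"ty":0,"tz":-1,"ax":0,"ay":0,"az":0},{"hand":0.6,"tx":0,"ty":0,"tz":-1,"ax":0,"ay":0,"az":0},{"hand":0.6,"tx":1,"ty":-0.2,"tz":0,"ax":0,"ay":0,"az":0},{"hand":0.6,"tx":1,"ty":-0.2,"tz":0,"ax":0,"ay":0,"az":0},{"hand":0.6,"tx":1,"ty":-0.2,"tz":0,"ax":0,"ay":0,"az":0},{"hand":0.6,"tx":1,"ty":-0.2,"tz":0,"ax":0,"ay":0,"az":0},{"hand":0.6,"tx":1,"ty":-0.2,"tz":0,"ax":0,"ay":0,"az":0},{"hand":0.6,"tx":1,"ty":-0.2,"tz":0,"ax":0,"ay":0,"az":0},{"hand":0.6,"tx":1,"ty":-0.2,"tz":0,"ax":0,"ay":0,"az":0},{"hand":0.6,"tx":1,"ty":-0.2,"tz":0,"ax":0,"ay":0,"az":0}]'
python3 - <<'E'
from h import *
a,p=snap('top','top4.png'); b=cv2.resize(a[100:290,80:410],None,fx=2.4,fy=2.4,interpolation=cv2.INTER_CUBIC); cv2.imwrite('pics/c4.png',cv2.cvtColor(b,cv2.COLOR_RGB2BGR))
go(.496,.397,.15,3.30)
E
```

```text
clock: 32.1
tcp_pos: [0.5448, 0.2082, 0.188]
orientation: [3.141, -0.0, 1.554]
ft_force: [0.3, -0.3, -0.1]
opening: 0.0514
grip_force: 0.0
tcp [0.5437 0.2125 0.188 ] rpy [-3.141 -0.004  1.558] turn [  0.03  -0.04 -21.78] shift [0.72 7.59 1.52] q6 1.83 t 32.15
```

View pics/c4.png

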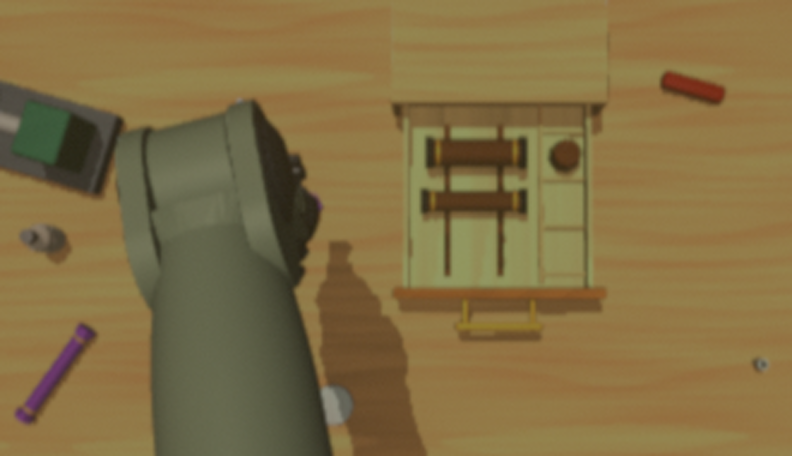

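Thick and medium are seated, and the cap sits in its pocket at crop (565,155). I'll go on to the thin rod.

```bash
python3 -m pendant '[{"hand":0.6,"tx":0,"ty":0,"tz":0,"ax":0,"ay":0,"az":-1},{"hand":0.6,"tx":0,"ty":0,"tz":0,"ax":0,"ay":0,"az":-1},{"hand":0.6,"tx":0,"ty":0,"tz":0,"ax":0,"ay":0,"az":-1},{"hand":0.6,"tx":0,"ty":0,"tz":0,"ax":0,"ay":0,"az":-1},{"hand":0.6,"tx":0,"ty":0,"tz":0,"ax":0,"ay":0,"az":-1},{"hand":0.6,"tx":0,"ty":0,"tz":0,"ax":0,"ay":0,"az":-1},{"hand":0.6,"tx":0,"ty":0,"tz":0,"ax":0,"ay":0,"az":-1},{"hand":0.6,"tx":0,"ty":0,"tz":0,"ax":0,"ay":0,"az":-1},{"hand":0.6,"tx":0,"ty":0,"tz":0,"ax":0,"ay":0,"az":-1},{"hand":0.6,"tx":0,"ty":0,"tz":0,"ax":0,"ay":0,"az":-1},{"hand":0.6,"tx":0,"ty":0,"tz":0,"ax":0,"ay":0,"az":-1},{"hand":0.6,"tx":0,"ty":0,"tz":0,"ax":0,"ay":0,"az":-1},{"hand":0.6,"tx":0,"ty":0,"tz":0,"ax":0,"ay":0,"az":-1},{"hand":0.6,"tx":0,"ty":0,"tz":0,"ax":0,"ay":0,"az":-1},{"hand":0.6,"tx":0,"ty":0,"tz":0,"ax":0,"ay":0,"az":-1},{"hand":0.6,"tx":0,"ty":0,"tz":0,"ax":0,"ay":0,"az":-1},{"hand":0.6,"tx":0,"ty":0,"tz":0,"ax":0,"ay":0,"az":-1},{"hand":0.6,"tx":0,"ty":0,"tz":0,"ax":0,"ay":0,"az":-1},{"hand":0.6,"tx":0,"ty":0,"tz":0,"ax":0,"ay":0,"az":-1},{"hand":0.6,"tx":0,"ty":0,"tz":0,"ax":0,"ay":0,"az":-1}]'
python3 -m pendant '[{"hand":0.6,"tx":0,"ty":0,"tz":0,"ax":0,"ay":0,"az":-1},{"hand":0.6,"tx":0,"ty":0,"tz":0,"ax":0,"ay":0,"az":-0.78},{"hand":0.6,"tx":0.1,"ty":1,"tz":0,"ax":0,"ay":0,"az":0},{"hand":0.6,"tx":0.1,"ty":1,"tz":0,"ax":0,"ay":0,"az":0},{"hand":0.6,"tx":0.1,"ty":1,"tz":0,"ax":0,"ay":0,"az":0},{"hand":0.6,"tx":0.1,"ty":1,"tz":0,"ax":0,"ay":0,"az":0},{"hand":0.6,"tx":0.1,"ty":1,"tz":0,"ax":0,"ay":0,"az":0},{"hand":0.6,"tx":0.1,"ty":1,"tz":0,"ax":0,"ay":0,"az":0},{"hand":0.6,"tx":0.1,"ty":1,"tz":0,"ax":0,"ay":0,"az":0},{"hand":0.6,"tx":0,"ty":0.5,"tz":0,"ax":0,"ay":0,"az":0},{"hand":0.6,"tx":0,"ty":0,"tz":0,"ax":0,"ay":0,"az":0},{"hand":0.6,"tx":0,"ty":0,"tz":0,"ax":0,"ay":0,"az":0}]'
python3 - <<'E'
from h import *
go(.496,.397,.004,3.30); w,p=snap('wrist','w7.png')
e=proj(p,(.496,.397,.012)); print(e)
hsv=cv2.cvtColor(w,cv2.COLOR_RGB2HSV)
m=(((hsv[...,0]<16)&(hsv[...,1]>120)&(hsv[...,2]<130))|(hsv[...,2]<45)).astype(np.uint8); m[330:]=0
c,l,s,ce=cv2.connectedComponentsWithStats(m)
for i in range(1,c):
    if s[i,4]>200:
        ys,xs=np.nonzero(l==i); W=np.array([ray(p,(x,y),.012)[:2] for x,y in zip(xs,ys)])
        print(s[i],ce[i].round(),*[np.round(v,1) for v in cv2.minAreaRect((W*1000).astype(np.float32))])
E
```

```text
clock: 33.82
tcp_pos: [0.5452, 0.2068, 0.1878]
orientation: [-3.142, -0.0, -3.126]
ft_force: [-1.6, 0.8, 0.6]
opening: 0.0513
grip_force: 0.0
clock: 34.82
tcp_pos: [0.4992, 0.3895, 0.1873]
orientation: [-3.141, -0.0, -2.986]
ft_force: [-0.1, 0.6, -0.4]
opening: 0.0512
grip_force: 0.0
tcp [0.4992 0.3895 0.1873] rpy [-3.141 -0.    -2.986] turn [-0.01 -0.   -0.04] shift [0.08 0.32 7.33] q6 0.39 t 34.8167
[263.2456972  167.67094525]
[252  96  25  17 319] [264. 105.] [431.5 387.2] [15.4 24. ] 10.1
[ 255  118   20  100 1704] [264. 166.] [498.5 398.3] [108.9  19.4] 8.8
[  59  240  148   90 5427] [148. 302.] [701.7 283.2] [102.1 230.3] 38.6
[ 298  240  186   90 6513] [368. 302.] [618.3 583.4] [127.5 238.2] 8.9
[  0 286  16  44 305] [  6. 308.] [725.8 110. ] [18.5 68.4] 84.2
```

```bash
python3 -m pendant '[{"hand":0.6,"tx":0,"ty":0.34,"tz":1,"ax":0,"ay":0,"az":0},{"hand":0.6,"tx":0,"ty":0,"tz":1,"ax":0,"ay":0,"az":0},{"hand":0.6,"tx":0,"ty":0,"tz":1,"ax":0,"ay":0,"az":0},{"hand":0.6,"tx":0,"ty":0,"tz":1,"ax":0,"ay":0,"az":0},{"hand":0.6,"tx":0,"ty":0,"tz":1,"ax":0,"ay":0,"az":0},{"hand":0.6,"tx":0,"ty":0,"tz":0.8,"ax":0,"ay":0,"az":0},{"hand":0.6,"tx":0,"ty":0,"tz":0.7,"ax":0,"ay":0,"az":0},{"hand":0.6,"tx":0,"ty":0,"tz":0.5,"ax":0,"ay":0,"az":0},{"hand":0.6,"tx":0,"ty":0,"tz":0.3,"ax":0,"ay":0,"az":0},{"hand":0.6,"tx":0,"ty":0,"tz":0,"ax":0,"ay":0,"az":0},{"hand":0,"tx":0,"ty":0,"tz":0,"ax":0,"ay":0,"az":0},{"hand":0,"tx":0,"ty":0,"tz":0,"ax":0,"ay":0,"az":0},{"hand":0,"tx":0,"ty":0,"tz":0,"ax":0,"ay":0,"az":0},{"hand":0,"tx":0,"ty":0,"tz":0,"ax":0,"ay":0,"az":0},{"hand":0,"tx":0,"ty":0,"tz":0,"ax":0,"ay":0,"az":0},{"hand":0,"tx":0,"ty":0,"tz":0,"ax":0,"ay":0,"az":0}]' 60
python3 - <<'E'
from h import *
go(.520,.008,.15,1.554)
E
```

```text
clock: 36.2
tcp_pos: [0.499, 0.3986, 0.0063]
orientation: [3.141, 0.003, -2.987]
ft_force: [-0.1, 0.1, 6.2]
opening: 0.0175
grip_force: 58.9
tcp [0.499  0.3986 0.0063] rpy [ 3.141e+00  3.000e-03 -2.987e+00] turn [3.000e-02 2.000e-02 2.178e+01] shift [-15.61   1.1   -5.75] q6 0.4 t 36.2
```

```bash
python3 -m pendant '[{"hand":0,"tx":0,"ty":0,"tz":-0.5,"ax":0,"ay":0,"az":0},{"hand":0,"tx":0,"ty":0,"tz":-1,"ax":0,"ay":0,"az":0},{"hand":0,"tx":0,"ty":0,"tz":-1,"ax":0,"ay":0,"az":0},{"hand":0,"tx":0,"ty":0,"tz":-1,"ax":0,"ay":0,"az":0},{"hand":0,"tx":0,"ty":0,"tz":-1,"ax":0,"ay":0,"az":1},{"hand":0,"tx":0,"ty":0,"tz":-1,"ax":0,"ay":0,"az":1},{"hand":0,"tx":0,"ty":0,"tz":0,"ax":0,"ay":0,"az":1},{"hand":0,"tx":0,"ty":0,"tz":0,"ax":0,"ay":0,"az":1},{"hand":0,"tx":0,"ty":0,"tz":0,"ax":0,"ay":0,"az":1},{"hand":0,"tx":0,"ty":0,"tz":0,"ax":0,"ay":0,"az":1},{"hand":0,"tx":0,"ty":0,"tz":0,"ax":0,"ay":0,"az":1},{"hand":0,"tx":0,"ty":0,"tz":0,"ax":0,"ay":0,"az":1},{"hand":0,"tx":0,"ty":0,"tz":0,"ax":0,"ay":0,"az":1},{"hand":0,"tx":0,"ty":0,"tz":0,"ax":0,"ay":0,"az":1},{"hand":0,"tx":0,"ty":0,"tz":0,"ax":0,"ay":0,"az":1},{"hand":0,"tx":0,"ty":0,"tz":0,"ax":0,"ay":0,"az":1},{"hand":0,"tx":0,"ty":0,"tz":0,"ax":0,"ay":0,"az":1},{"hand":0,"tx":0,"ty":0,"tz":0,"ax":0,"ay":0,"az":1},{"hand":0,"tx":0,"ty":0,"tz":0,"ax":0,"ay":0,"az":1},{"hand":0,"tx":0,"ty":0,"tz":0,"ax":0,"ay":0,"az":1}]'
python3 -m pendant '[{"hand":0,"tx":0,"ty":0,"tz":0,"ax":0,"ay":0,"az":1},{"hand":0,"tx":0,"ty":0,"tz":0,"ax":0,"ay":0,"az":1},{"hand":0,"tx":0,"ty":0,"tz":0,"ax":0,"ay":0,"az":1},{"hand":0,"tx":0,"ty":0,"tz":0,"ax":0,"ay":0,"az":1},{"hand":0,"tx":0,"ty":0,"tz":0,"ax":0,"ay":0,"az":1},{"hand":0,"tx":-1,"ty":0.1,"tz":0,"ax":0,"ay":0,"az":0.78},{"hand":0,"tx":-1,"ty":0.1,"tz":0,"ax":0,"ay":0,"az":0},{"hand":0,"tx":-1,"ty":0.1,"tz":0,"ax":0,"ay":0,"az":0},{"hand":0,"tx":-1,"ty":0.1,"tz":0,"ax":0,"ay":0,"az":0},{"hand":0,"tx":-1,"ty":0.1,"tz":0,"ax":0,"ay":0,"az":0},{"hand":0,"tx":-1,"ty":0.1,"tz":0,"ax":0,"ay":0,"az":0},{"hand":0,"tx":-1,"ty":0.1,"tz":0,"ax":0,"ay":0,"az":0},{"hand":0,"tx":-1,"ty":0.1,"tz":0,"ax":0,"ay":0,"az":0},{"hand":0,"tx":-1,"ty":0.1,"tz":0,"ax":0,"ay":0,"az":0},{"hand":0,"tx":-1,"ty":0.1,"tz":0,"ax":0,"ay":0,"az":0},{"hand":0,"tx":-1,"ty":0.1,"tz":0,"ax":0,"ay":0,"az":0},{"hand":0,"tx":-1,"ty":0,"tz":0,"ax":0,"ay":0,"az":0},{"hand":0,"tx":-1,"ty":0,"tz":0,"ax":0,"ay":0,"az":0},{"hand":0,"tx":0,"ty":0,"tz":0,"ax":0,"ay":0,"az":0},{"hand":0,"tx":0,"ty":0,"tz":0,"ax":0,"ay":0,"az":0}]'
python3 - <<'E'
from h import *
go(.520,.008,.0324,1.554); w,p=snap('wrist','w8.png'); print(robot.get_obs()['opening'])
E
```

```text
clock: 37.87
tcp_pos: [0.4976, 0.398, 0.1429]
orientation: [-3.141, -0.0, 2.012]
ft_force: [-0.4, -0.0, -1.1]
opening: 0.0173
grip_force: 58.7
clock: 39.53
tcp_pos: [0.5214, 0.0718, 0.1429]
orientation: [3.141, -0.0, 1.551]
ft_force: [0.7, -0.6, -1.4]
opening: 0.0178
grip_force: 58.6
tcp [0.5214 0.0718 0.1429] rpy [ 3.141 -0.     1.551] turn [ 0.   -0.01 -0.04] shift [-2.55 -0.01  4.42] q6 1.59 t 39.5333
0.01732840017706181
```

View pics/w8.png

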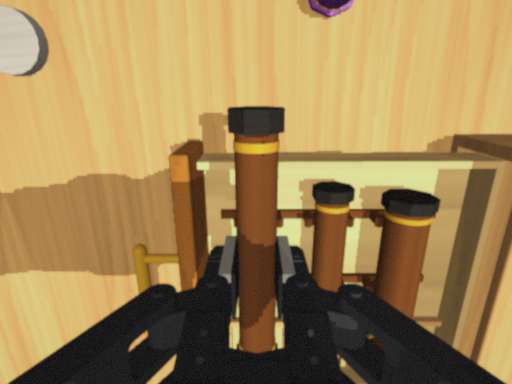

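The thin rod is straight in the hand, and the medium and thick rods are seated beyond it. I'll lower into row 0.

```bash
python3 -m pendant '[{"hand":0,"tx":-1,"ty":0,"tz":0,"ax":0,"ay":0,"az":0},{"hand":0,"tx":-1,"ty":0,"tz":0,"ax":0,"ay":0,"az":-0.04},{"hand":0,"tx":-0.35,"ty":0,"tz":0.8,"ax":0,"ay":0,"az":0},{"hand":0,"tx":0,"ty":0,"tz":0.8,"ax":0,"ay":0,"az":0},{"hand":0,"tx":0,"ty":0,"tz":0.8,"ax":0,"ay":0,"az":0},{"hand":0,"tx":0,"ty":0,"tz":0.8,"ax":0,"ay":0,"az":0},{"hand":0,"tx":0,"ty":0,"tz":0.5,"ax":0,"ay":0,"az":0},{"hand":0,"tx":0,"ty":0,"tz":0.3,"ax":0,"ay":0,"az":0},{"hand":0,"tx":0,"ty":0,"tz":0.2,"ax":0,"ay":0,"az":0},{"hand":0,"tx":0,"ty":0,"tz":0,"ax":0,"ay":0,"az":0},{"hand":0,"tx":0,"ty":0,"tz":0,"ax":0,"ay":0,"az":0}]'
python3 - <<'E'
from h import *
go(.520,.008,.0324,1.554)
E
```

```text
clock: 40.5
tcp_pos: [0.5209, 0.0145, 0.0378]
orientation: [3.141, -0.0, 1.558]
ft_force: [-0.8, -0.1, -1.3]
opening: 0.0177
grip_force: 58.7
tcp [0.5209 0.0145 0.0378] rpy [ 3.141 -0.     1.558] turn [ 0.01 -0.    0.04] shift [-0.26 -0.03  0.21] q6 1.47 t 40.5
```

```bash
python3 -m pendant '[{"hand":0,"tx":-0.26,"ty":-0.03,"tz":0,"ax":0,"ay":0,"az":0.04},{"hand":0,"tx":0,"ty":0,"tz":0.1,"ax":0,"ay":0,"az":0},{"hand":0,"tx":0,"ty":0,"tz":0.1,"ax":0,"ay":0,"az":0},{"hand":0,"tx":0,"ty":0,"tz":0.04,"ax":0,"ay":0,"az":0},{"hand":0,"tx":0,"ty":0,"tz":0,"ax":0,"ay":0,"az":0}]'
```

```text
clock: 40.92
tcp_pos: [0.5215, 0.0071, 0.0324]
orientation: [3.138, 0.001, 1.553]
ft_force: [1.6, -1.2, 3.7]
opening: 0.0177
grip_force: 59.4
```

```bash
python3 -m pendant '[{"hand":0.35,"tx":0,"ty":0,"tz":0,"ax":0,"ay":0,"az":0},{"hand":0.4,"tx":0,"ty":0,"tz":0,"ax":0,"ay":0,"az":0},{"hand":0.4,"tx":0,"ty":0,"tz":0,"ax":0,"ay":0,"az":0},{"hand":0.4,"tx":0,"ty":0,"tz":-0.4,"ax":0,"ay":0,"az":0},{"hand":0.4,"tx":0,"ty":0,"tz":-0.8,"ax":0,"ay":0,"az":0},{"hand":0.4,"tx":0,"ty":0,"tz":-1,"ax":0,"ay":0,"az":0},{"hand":0.4,"tx":0,"ty":0,"tz":-1,"ax":0,"ay":0,"az":0},{"hand":0.4,"tx":0,"ty":0,"tz":-1,"ax":0,"ay":0,"az":0},{"hand":0.4,"tx":0,"ty":-0.5,"tz":-1,"ax":0,"ay":0,"az":0},{"hand":0.3,"tx":1,"ty":-0.5,"tz":0,"ax":0,"ay":0,"az":0},{"hand":0.3,"tx":1,"ty":-0.5,"tz":0,"ax":0,"ay":0,"az":0},{"hand":0.3,"tx":1,"ty":-0.5,"tz":0,"ax":0,"ay":0,"az":0},{"hand":0.3,"tx":1,"ty":-0.5,"tz":0,"ax":0,"ay":0,"az":0},{"hand":0.3,"tx":1,"ty":-0.5,"tz":0,"ax":0,"ay":0,"az":0},{"hand":0.3,"tx":1,"ty":-0.5,"tz":0,"ax":0,"ay":0,"az":0},{"hand":0.3,"tx":1,"ty":-0.5,"tz":0,"ax":0,"ay":0,"az":0},{"hand":0.3,"tx":0,"ty":0,"tz":0,"ax":0,"ay":0,"az":0},{"hand":0.3,"tx":0,"ty":0,"tz":0,"ax":0,"ay":0,"az":0}]'
python3 - <<'E'
from h import *
a,p=snap('top','top5.png'); s,q=snap('scene','scene5.png')
b=cv2.resize(a[125:240,240:335],None,fx=4,fy=4,interpolation=cv2.INTER_CUBIC); c=cv2.resize(s[140:255,120:220],None,fx=4,fy=4,interpolation=cv2.INTER_CUBIC)
cv2.imwrite('pics/c5.png',cv2.cvtColor(np.hstack([b,c]),cv2.COLOR_RGB2BGR))
hsv=cv2.cvtColor(a,cv2.COLOR_RGB2HSV); m=((hsv[...,2]<85)&(hsv[...,0]<20)).astype(np.uint8); m[:,:245]=0;m[:,301:]=0;m[:152]=0;m[217:]=0
print([ (proj(p,(x,.007,z))).round(1) for x,z in ((.520,.038),(.582,.044),(.644,.049))])
n,l,st,ce=cv2.connectedComponentsWithStats(m)
for i in range(1,n):
    if st[i,4]>20: print(st[i],ce[i].round(1))
go(.423,-.02,.042,1.554)
E
```

```text
clock: 42.42
tcp_pos: [0.4219, 0.1852, 0.1618]
orientation: [3.142, 0.0, 1.557]
ft_force: [-0.1, 0.4, -0.1]
opening: 0.0255
grip_force: 0.0
[array([277.3, 203.7]), array([277. , 183.6]), array([276.7, 163.5])]
[263 157  31  17 256] [278.8 164.4]
[262 177  32  17 217] [278.1 184.3]
[261 197  33  15 178] [277.5 204.1]
tcp [0.4229 0.184  0.1616] rpy [3.141 0.    1.554] turn [ 0.01  0.   -0.  ] shift [-8.16  0.14  4.79] q6 1.84 t 42.5167
```

View pics/c5.png

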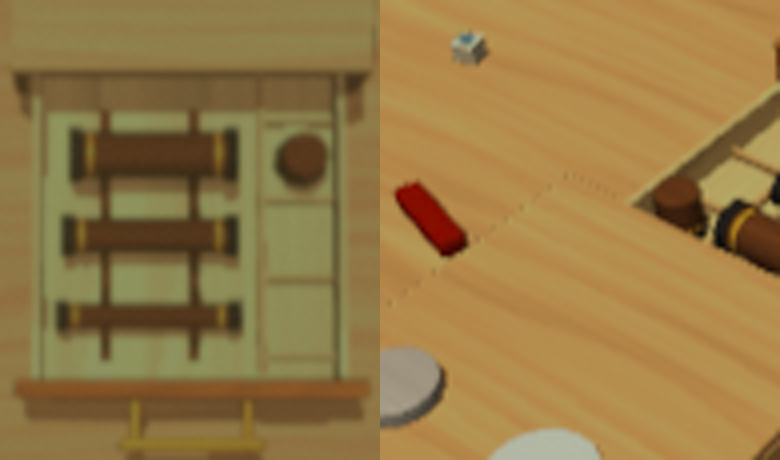

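All three rods lie centred and parallel in their rows, and the cap is in its pocket. I'll grip the bar and push the drawer shut.

```bash
python3 -m pendant '[{"hand":0.3,"tx":-1,"ty":0,"tz":0,"ax":0,"ay":0,"az":0},{"hand":0.3,"tx":-1,"ty":0,"tz":0,"ax":0,"ay":0,"az":0},{"hand":0.3,"tx":-1,"ty":0,"tz":0,"ax":0,"ay":0,"az":0},{"hand":0.3,"tx":-1,"ty":0,"tz":0,"ax":0,"ay":0,"az":0},{"hand":0.3,"tx":-1,"ty":0,"tz":0,"ax":0,"ay":0,"az":0},{"hand":0.3,"tx":-1,"ty":0,"tz":0,"ax":0,"ay":0,"az":0},{"hand":0.3,"tx":-1,"ty":0,"tz":0,"ax":0,"ay":0,"az":0},{"hand":0.3,"tx":-1,"ty":0.14,"tz":0,"ax":0,"ay":0,"az":0},{"hand":0.3,"tx":-0.16,"ty":0,"tz":0,"ax":0,"ay":0,"az":0},{"hand":0.3,"tx":0,"ty":0,"tz":0.8,"ax":0,"ay":0,"az":0},{"hand":0.3,"tx":0,"ty":0,"tz":0,"ax":0,"ay":0,"az":0}]'
python3 - <<'E'
from h import *
go(.423,-.02,.042,1.554); w,p=snap('wrist','w9.png')
print(proj(p,(.423,-.025,.061)))
hsv=cv2.cvtColor(w,cv2.COLOR_RGB2HSV); m=(hsv[...,0]>18)&(hsv[...,0]<30)&(hsv[...,1]>200); m[270:]=0; m[:,:180]=0; m[:,330:]=0
ys,xs=np.nonzero(m); print(len(xs),np.median(xs) if len(xs) else 0)
E
```

```text
clock: 43.43
tcp_pos: [0.4212, -0.0207, 0.1395]
orientation: [-3.139, -0.001, 1.55]
ft_force: [-0.1, 0.1, -0.7]
opening: 0.0258
grip_force: 0.0
tcp [ 0.4212 -0.0207  0.1395] rpy [-3.139e+00 -1.000e-03  1.550e+00] turn [-0.04 -0.01 -0.05] shift [0.03 0.07 3.9 ] q6 1.37 t 43.4333
[260.95901315 205.05339776]
981 259.0
```

Bar column 259 against the predicted 261, so the alignment is good. I'll descend and grip.

```bash
python3 -m pendant '[{"hand":0.3,"tx":0,"ty":0.03,"tz":0.8,"ax":0,"ay":0,"az":0},{"hand":0.3,"tx":0,"ty":0,"tz":0.8,"ax":0,"ay":0,"az":0},{"hand":0.3,"tx":0,"ty":0,"tz":0.8,"ax":0,"ay":0,"az":0},{"hand":0.3,"tx":0,"ty":0,"tz":0.8,"ax":0,"ay":0,"az":0},{"hand":0.3,"tx":0,"ty":0,"tz":0.5,"ax":0,"ay":0,"az":0},{"hand":0.3,"tx":0,"ty":0,"tz":0.2,"ax":0,"ay":0,"az":0},{"hand":0.3,"tx":0,"ty":0,"tz":0,"ax":0,"ay":0,"az":0},{"hand":0,"tx":0,"ty":0,"tz":0,"ax":0,"ay":0,"az":0},{"hand":0,"tx":0,"ty":0,"tz":0,"ax":0,"ay":0,"az":0},{"hand":0,"tx":0,"ty":0,"tz":0,"ax":0,"ay":0,"az":0},{"hand":0,"tx":0,"ty":0,"tz":0,"ax":0,"ay":0,"az":0}]' 40
python3 - <<'E'
from h import *
w,p=snap('wrist','w10.png'); a,q=snap('top','top6.png')
go(.653,-.024,.042,1.554)
d=np.abs(a[150:215,255:330].astype(int)-cv2.cvtColor(cv2.imread('pics/top5.png'),cv2.COLOR_BGR2RGB)[150:215,255:330]).max(2); print(d.max(), (d>40).sum(), [(d[r:r+13]>40).sum() for r in range(0,65,13)])
E
```

```text
clock: 44.4
tcp_pos: [0.4239, -0.0198, 0.0446]
orientation: [3.14, -0.0, 1.554]
ft_force: [-1.2, 1.1, 3.5]
opening: 0.0094
grip_force: 39.4
tcp [ 0.4239 -0.0198  0.0445] rpy [ 3.14  -0.     1.554] turn [ 0.02 -0.   -0.  ] shift [-0.02  9.17  0.1 ] q6 1.37 t 44.5
34 0 [np.int64(0), np.int64(0), np.int64(0), np.int64(0), np.int64(0)]
```

```bash
python3 -m pendant '[{"hand":0,"tx":0,"ty":0.1,"tz":0,"ax":0,"ay":0,"az":0},{"hand":0,"tx":0,"ty":0.2,"tz":0,"ax":0,"ay":0,"az":0},{"hand":0,"tx":0,"ty":0.3,"tz":0,"ax":0,"ay":0,"az":0},{"hand":0,"tx":0,"ty":0.4,"tz":0,"ax":0,"ay":0,"az":0},{"hand":0,"tx":0,"ty":0.4,"tz":0,"ax":0,"ay":0,"az":0},{"hand":0,"tx":0,"ty":0.4,"tz":0,"ax":0,"ay":0,"az":0},{"hand":0,"tx":0,"ty":0.4,"tz":0,"ax":0,"ay":0,"az":0},{"hand":0,"tx":0,"ty":0.4,"tz":0,"ax":0,"ay":0,"az":0},{"hand":0,"tx":0,"ty":0.4,"tz":0,"ax":0,"ay":0,"az":0},{"hand":0,"tx":0,"ty":0.4,"tz":0,"ax":0,"ay":0,"az":0},{"hand":0,"tx":0,"ty":0.4,"tz":0,"ax":0,"ay":0,"az":0},{"hand":0,"tx":0,"ty":0.4,"tz":0,"ax":0,"ay":0,"az":0},{"hand":0,"tx":0,"ty":0.4,"tz":0,"ax":0,"ay":0,"az":0},{"hand":0,"tx":0,"ty":0.4,"tz":0,"ax":0,"ay":0,"az":0},{"hand":0,"tx":0,"ty":0.4,"tz":0,"ax":0,"ay":0,"az":0},{"hand":0,"tx":0,"ty":0.4,"tz":0,"ax":0,"ay":0,"az":0},{"hand":0,"tx":0,"ty":0.4,"tz":0,"ax":0,"ay":0,"az":0},{"hand":0,"tx":0,"ty":0.4,"tz":0,"ax":0,"ay":0,"az":0},{"hand":0,"tx":0,"ty":0.4,"tz":0,"ax":0,"ay":0,"az":0},{"hand":0,"tx":0,"ty":0.4,"tz":0,"ax":0,"ay":0,"az":0}]'
python3 - <<'E'
from h import *
go(.653,-.024,.042,1.554)
E
```

```text
clock: 46.17
tcp_pos: [0.6085, -0.0228, 0.0446]
orientation: [-3.141, -0.0, 1.554]
ft_force: [-3.1, 0.3, 6.3]
opening: 0.0093
grip_force: 39.7
tcp [ 0.6085 -0.0228  0.0446] rpy [-3.141 -0.     1.554] turn [-0. -0. -0.] shift [-0.02  1.78  0.1 ] q6 1.43 t 46.1667
```

```bash
python3 -m pendant '[{"hand":0,"tx":0,"ty":0.4,"tz":0,"ax":0,"ay":0,"az":0},{"hand":0,"tx":0,"ty":0.3,"tz":0,"ax":0,"ay":0,"az":0},{"hand":0,"tx":0,"ty":0.3,"tz":0,"ax":0,"ay":0,"az":0},{"hand":0,"tx":0,"ty":0.2,"tz":0,"ax":0,"ay":0,"az":0},{"hand":0,"tx":0,"ty":0.2,"tz":0,"ax":0,"ay":0,"az":0},{"hand":0,"tx":0,"ty":0.1,"tz":0,"ax":0,"ay":0,"az":0},{"hand":0,"tx":0,"ty":0.1,"tz":0,"ax":0,"ay":0,"az":0},{"hand":0,"tx":0,"ty":0.05,"tz":0,"ax":0,"ay":0,"az":0},{"hand":0,"tx":0,"ty":0.05,"tz":0,"ax":0,"ay":0,"az":0},{"hand":0,"tx":0,"ty":0,"tz":0,"ax":0,"ay":0,"az":0},{"hand":0,"tx":0,"ty":0,"tz":0,"ax":0,"ay":0,"az":0}]'
```

```text
clock: 47.08
tcp_pos: [0.6513, -0.0235, 0.0446]
orientation: [3.14, -0.0, 1.554]
ft_force: [-1.7, 1.6, 4.6]
opening: 0.0096
grip_force: 39.6
```

```bash
python3 -m pendant '[{"hand":0,"tx":0,"ty":0.06,"tz":0,"ax":0,"ay":0,"az":0},{"hand":0,"tx":0,"ty":0.06,"tz":0,"ax":0,"ay":0,"az":0},{"hand":0,"tx":0,"ty":0,"tz":0,"ax":0,"ay":0,"az":0}]'
```

```text
clock: 47.33
tcp_pos: [0.6532, -0.0235, 0.0446]
orientation: [-3.14, -0.0, 1.554]
ft_force: [-4.5, 0.9, 8.3]
opening: 0.0091
grip_force: 40.0
```

```bash
python3 -m pendant '[{"hand":0.3,"tx":0,"ty":0,"tz":0,"ax":0,"ay":0,"az":0},{"hand":0.3,"tx":0,"ty":0,"tz":0,"ax":0,"ay":0,"az":0},{"hand":0.3,"tx":0,"ty":0,"tz":0,"ax":0,"ay":0,"az":0},{"hand":0.3,"tx":0,"ty":0,"tz":-0.4,"ax":0,"ay":0,"az":0},{"hand":0.3,"tx":0,"ty":0,"tz":-0.8,"ax":0,"ay":0,"az":0},{"hand":0.3,"tx":0,"ty":0,"tz":-1,"ax":0,"ay":0,"az":0},{"hand":0.3,"tx":0,"ty":0,"tz":-1,"ax":0,"ay":0,"az":0},{"hand":0.3,"tx":0,"ty":0,"tz":-1,"ax":0,"ay":0,"az":0},{"hand":0.3,"tx":0,"ty":0,"tz":-1,"ax":0,"ay":0,"az":0},{"hand":0.3,"tx":1,"ty":-1,"tz":-1,"ax":0,"ay":0,"az":0},{"hand":0.3,"tx":1,"ty":-1,"tz":0,"ax":0,"ay":0,"az":0},{"hand":0.3,"tx":1,"ty":-1,"tz":0,"ax":0,"ay":0,"az":0},{"hand":0.3,"tx":1,"ty":-1,"tz":0,"ax":0,"ay":0,"az":0},{"hand":0.3,"tx":1,"ty":-1,"tz":0,"ax":0,"ay":0,"az":0},{"hand":0.3,"tx":1,"ty":0,"tz":0,"ax":0,"ay":0,"az":0},{"hand":0.3,"tx":1,"ty":0,"tz":0,"ax":0,"ay":0,"az":0},{"hand":0.3,"tx":0,"ty":0,"tz":0,"ax":0,"ay":0,"az":0},{"hand":0.3,"tx":0,"ty":0,"tz":0,"ax":0,"ay":0,"az":0}]'
python3 - <<'E'
from h import *
a,p=snap('top','top7.png'); hsv=cv2.cvtColor(a,cv2.COLOR_RGB2HSV)
m=(hsv[152:172,265:312,1]>172)&(hsv[152:172,265:312,2]>118)
ys,xs=np.nonzero(m); ys+=152; b=ys>=158; print(b.sum(), ys[b].mean(), xs.min()+265,xs.max()+265, ray(p,(287,ys[b].mean()),.061), robot.get_obs()['clock'])
b=cv2.resize(a[50:300,80:430],None,fx=2.2,fy=2.2); cv2.imwrite('pics/c7.png',cv2.cvtColor(b,cv2.COLOR_RGB2BGR))
E
```

```text
clock: 48.83
tcp_pos: [0.5329, 0.1533, 0.1986]
orientation: [3.14, 0.0, 1.556]
ft_force: [-0.1, -1.3, 0.3]
opening: 0.0256
grip_force: 0.0
103 159.8640776699029 271 304 [ 0.65284838 -0.02420868  0.061     ] 48.8833
```

View pics/c7.png

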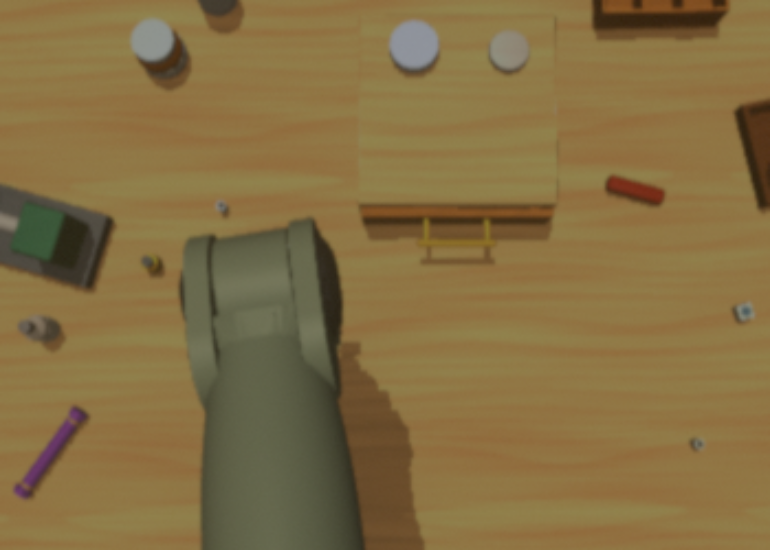

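The drawer is shut: the bar is at x = 0.6528 m, against about 0.653 m at the start. The arm is clear and the visible bystanders haven't moved, so I'll hand the job in.

```bash
python3 -c "
from workcell import robot
print(robot.finish_job())"
```

```text
the job is handed in; nothing more can be done
None
```

I handed the job in at about 49 s: the three handles went into their own rows, the thick protector (the only one on the bench) went into its handle's pocket, and the drawer is shut; the hand-in gave no verdict, and the contents were last seen in place just before I pushed the drawer in.

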